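# Tip dial discs into the camera slide and hold it in its notch

## Task

Tip the three brass dial discs out of the steel scoop tray, from low over the white pan of the camera slide, so that all three lie in the pan, and set the empty scoop back flat on the bench. Then take the slide's black knob and slide the pan under the camera head until the ball detent drops into its notch, and finish still holding the knob, the slide at rest in the notch, so that the picture comes out sharp. Leave the loupe, the tweezers, the parts tin, the case ring and the marker where they are.

Things in the scene. Friction and masses are not known exactly. Their poses are not given: they have to be found in the camera images.
- slide_base: Aluminium base plate of the camera slide, fixed to the bench, 12 mm thick: 60 mm to the front (-x) and 100 mm behind (+x) its origin, 165 mm either way in y. Origin on the bench. Two steel rods run along its y axis (axes 31 mm up, 35 mm either side of the middle) between end blocks 39 mm high.
- camera_head: Grey camera with a black ring light on a steel column, fixed; where along the base it is clamped differs each time. Origin on the bench straight below the lens, on the slide's middle line; axes as the base. Ring light 68 mm across, underside 116 mm up; camera and arm end 179 mm up; column 18 mm thick, 191 mm high, 80 mm behind the lens (+x).
- notch (a point): Where the pan's middle is when the hidden spring ball sits in the carriage's notch: below the lens, 51 mm up. The ball acts only within 13 mm either way; before that friction is about 1 N. Pushing over its ridge (crest 6.5 mm before the notch) takes 5 to 6 N; past the crest the slide draws itself in if the hand leaves some mm of play. A like ridge follows, then 4 to 34 mm more rail.
- carriage: Dark steel carriage on the rods, carrying the white pan and the knob as one piece; it slides along the base's y axis only, travel 172 mm. Origin on the bench below the middle of the pan; axes as the base. The knob's arm, 24 mm wide, leaves it to +y with its top 48 mm above the bench.
- pan (a point): Centre of the inner floor of the white plastic pan on the carriage, 51 mm above the bench. The pan is inside 98 mm (x) by 106 mm (y), walls 3 mm thick, rim 20 mm above this floor. It starts 95 to 150 mm on the +y side of the lens.
- knob (a point): Middle of the slide's upright black knob, 68 mm above the bench: a round grip 22 mm across, from 60 to 79 mm above the bench, top at 83 mm; it stands 100 mm from the middle of the pan on the +y side.
- scoop: Loose scoop tray of polished steel, 100 x 80 mm, about 0.14 kg. Origin at the centre of its underside; x points to the handle, -x to the open spout, z up. Floor 3 mm thick; side walls 19 mm high, 13 mm towards the spout, 74 mm apart (71 mm at the mouth); back wall 22 mm high. The discs begin to slide in it at 18 to 26 degrees of tilt. At the start the handle points roughly to the robot.
- scoop_handle (a point): Grip point in the scoop's black bar handle: 98 mm from the scoop's origin along its x, 31 mm above the scoop's underside. The bar is 16 mm wide (along the scoop's y), 14 mm high, and runs along x from 53 to 135 mm.
- spout (a point): Middle of the front edge of the scoop's floor, where the discs slide out: 50 mm from the scoop's origin along its -x, 3 mm above its underside.
- disc_1: Brass dial disc with bar marks, 31 mm across, 9 mm thick, loose in the scoop at the start. Origin at the centre of its underside.
- disc_2: Brass dial disc with short marks, 30 mm across, 9 mm thick, loose in the scoop at the start. Origin at the centre of its underside.
- disc_3: Brass dial disc with a plain face, 29 mm across, 9 mm thick, loose in the scoop at the start. Origin at the centre of its underside.
- parts_tin: Bystander: round aluminium tin, 50 mm across, 21 mm high. Origin at the centre of its underside.
- case_ring: Bystander: steel ring, 43 mm across, 14 mm high. Origin at the centre of its underside.
- loupe: Bystander: black eye loupe, 35 mm across, 34 mm high. Origin at the centre of its underside.
- tweezers: Bystander: steel tweezers lying flat, 124 mm long along their y, 10 mm high.
- marker: Bystander: blue and grey marker pen, 134 mm long along its y, 13 mm thick.

How it is judged:
On the way, in this order (a step that is already met when the one before it is completed fails the run):
1. the scoop is lifted and tipped by more than 0.3 rad (angle between scoop's own z axis and vertical above 0.3 rad and height (world z) of scoop above 0.05 m), for 0.1 s.
2. all three discs lie in the pan (x of disc_1 in the frame of pan between -0.05 and 0.05 m and y of disc_1 in the frame of pan between -0.054 and 0.054 m and z of disc_1 in the frame of pan between -0.005 and 0.03 m and x of disc_2 in the frame of pan between -0.05 and 0.05 m and y of disc_2 in the frame of pan between -0.054 and 0.054 m and z of disc_2 in the frame of pan between -0.005 and 0.03 m and x of disc_3 in the frame of pan between -0.05 and 0.05 m and y of disc_3 in the frame of pan between -0.054 and 0.054 m and z of disc_3 in the frame of pan between -0.005 and 0.03 m), for 0.2 s.
3. the scoop is set down flat on the bench and let go (angle between scoop's own z axis and vertical below 0.1 rad and height (world z) of scoop below 0.006 m and contact force between the fingers and scoop below 0.1 N), for 0.2 s.
4. the pan is in the notch under the lens (within 2.5 mm) with the fingers on the slide (all of step 2 and y of pan in the frame of notch between -0.0025 and 0.0025 m and contact force between the fingers and carriage above 1 N and linear speed of carriage below 0.01 m/s), for 0.3 s.
At the end, for the whole second after the job is handed in: All three discs are in the pan (centres inside its walls, their origins less than 30 mm above its floor); the scoop lies flat on the bench, untouched; the middle of the pan is within 2.5 mm of the lens axis along the rail, at rest, while the fingers still hold the slide with more than 1 N (all of step 3 and all of step 4); the arm keeps its last pose, push and grip.
It fails at once if a bystander is moved by more than 25 mm (distance of any of parts_tin, case_ring, loupe, tweezers, marker from where it was at the start of the episode above 0.025 m).
It fails at once if a disc is dropped from high up (faster than 1.8 m/s, a fall of about 165 mm) (linear speed of any of disc_1, disc_2, disc_3 above 1.8 m/s).
It also fails if it takes over 67 s, if anything falls off the work surface, if the arm or the gripper's body presses on something with over 40 N, if the wrist force passes 120 N, or if a joint passes its speed limit or range.

## Robot

A 6-joint arm with a two-finger parallel gripper is mounted at the origin on a cart in front of the work surface, level with it; the furniture and walls round the work are solid. World frame = base frame: x ahead of the robot, y to its left, z up, the work surface at z = 0. Lengths are in m, angles in rad, forces in N, time in s.
With the tool pointing down it reaches from about 0.35 to 0.775 m from the base axis. Payload 5.5 kg.
Tool frame: the origin (TCP) lies at the very end of the fingers, on their centre line; the grasp point (between the pads) lies 19 mm behind it; z points along the fingers, y is the direction in which the jaws open and shut (so a half turn about z gives the same grasp; the last joint's range is limited). The gripper opens to 85 mm and grips with 20 to 120 N. Pads are 22 mm wide; open, the fingers measure 114 mm over their backs; the gripper's body (76 mm by 85 mm) begins 54 mm behind the grasp point. The pads swing forward as they close: fully open they stand 13 mm farther back than shut.
Start: joints at [1.142, 0.313, 0.046, 1.304, 0, 1.431], TCP at [0.164, 0.551, 0.231] pointing down, gripper open.
Joint ranges: [-2.76, 2.76], [-0.86, 1.69], [-1.03, 1.26], [-2.2, 2.34], [-1.47, 1.5], [-3.14, 3.14]. Speed limits (rad/s): [2.57, 2.57, 3.14, 3.14, 3.14, 3.14].

## Interface

Orientations are given as a unit quaternion [w, x, y, z].
In Python, from workcell import get_state, vision, workorder, silhouettes, tip_of gives the robot as it stands.
- The arm moves only by the shell command python3 -m inch 'ROWS' [FORCE]. ROWS is JSON, a list of rows, each a list of 7 numbers: the shift along the tool's x, y, z in cm, then the turn, a rotation vector about the tool's x, y, z in degrees, then the finger opening in cm, from 0 to 8.54. In form: [[dx, dy, dz, rx, ry, rz, hand], ...]. A call has 1 to 5 rows; each row shifts and turns the commanded pose from where the row before left it, along the tool's axes as they then stand; what a row does not reach is not made up. A row lasts 1/10 s, in which the tool goes at most 50 mm and 8.59 degrees, less where a joint would pass 70% of its speed; a pose out of reach is approached as far as the arm can. A call with a gripper value outside its range is refused whole. The fingers move at their own pace and stop on an object; FORCE is the grip in N (left out, the last holds). Time passes only in rows, so rows that do not move let the fingers close. It gives the time, the measured TCP pose, the force and the opening at its end, in the units of the state.
- get_state(): the state, without advancing time (a new reading comes with each control period).
- vision.read_camera(name): name is "scene" or "top"; returns a dict with "pixels" (480x640x3 uint8, red, green, blue), "depth" (480x640 float32, m along the optical axis (not along the pixel's ray), 0 where there is no reading), "mtx" (3x3 intrinsics, pixels), "T" (4x4, takes a point from camera to world coordinates). Camera axes: x right, y up, looking along -z (the intrinsics and any distortion apply to the point x, -y, -z); pixel columns grow to the right and rows downward; lengths in m; the calibration is good to about 2 mm. A picture is of the moment at which its call begins.
- workorder.hand_in(): hands the job in, once; it reports no verdict.
Trained networks look in a picture, given as the dict that the camera call returned (one of the last four; its "shot" number tells which), for a name from the list of things; names that differ only in an ending like _2 or _b are one class to them, and where a whole thing is asked for, a point or a joint stands for the part that bears it (a point fixed in the world has none). Each returns a list of dicts, best first, with "confidence" (0 to 1); they miss things now and then, are a little off and sometimes report something else, mostly with a low value. They report only what shows in the picture. A call takes as long as a camera call.
- silhouettes(picture, label): "mask" (480x640 bool, what is visible of it) and "location" ([column, row] in pixels, amid what is visible of it).
- tip_of(picture, label): "location" ([column, row] in pixels: a listed point, or the origin of a listed thing).
The state is a dict: "clock": time; "joint_pos": joint angles; "qvel": joint speeds; "tau": joint torques, N m; "tcp_pos": TCP position; "orientation": TCP orientation; "wrist_force": force on the tool from outside, world axes, zero at the start; "ft_torque": the same for the moment, N m; "finger_gap": finger opening in m.
Only numpy, scipy, OpenCV 4.12 (cv2) and the standard library are available. Lean on these libraries where they do the work, as an engineer would, in place of code of your own. Each camera call takes 0.05 s, during which the arm holds its last target.

## Working session

There is one attempt and no reset: what is moved stays moved. The work goes in short steps, Python scripts to look and compute and a shell command to move; the robot and the scene stay as the last step left them, time stands still between calls to the robot, and variables do not carry over. Pictures are saved under pics/ and viewed, and the job is handed in when it is done.

```bash
ls; mkdir -p pics; cat > h.py <<'E'
import numpy as np, cv2
from workcell import get_state, vision, workorder, silhouettes, tip_of
from scipy.spatial.transform import Rotation as R
def save(p,name):
    cv2.imwrite('pics/'+name+'.png',p['pixels'][:,:,::-1])
def px2w(p,u,v,z=None,depth=None):
    K=p['mtx'];T=p['T']
    d=np.array([(u-K[0,2])/K[0,0],-(v-K[1,2])/K[1,1],-1.0])
    if z is None:
        if depth is None: depth=p['depth'][int(round(v)),int(round(u))]
        return T[:3,:3]@(d*depth)+T[:3,3]
    r=T[:3,:3]@d;o=T[:3,3]
    return o+r*(z-o[2])/r[2]
def cloud(p):
    K=p['mtx'];T=p['T'];v,u=np.mgrid[0:480,0:640];D=p['depth']
    P=np.stack([(u-K[0,2])/K[0,0]*D,-(v-K[1,2])/K[1,1]*D,-D],-1)
    return P@T[:3,:3].T+T[:3,3]
def st():
    s=get_state();print({k:np.round(s[k],3).tolist() for k in ('clock','joint_pos','tcp_pos','orientation','wrist_force','finger_gap')});return s
E
python3 - <<'E'
from h import *
st()
for c in ('scene','top'):
    p=vision.read_camera(c);save(p,c+'0');print(c,p.keys(),np.round(p['mtx'],1).tolist(),np.round(p['T'],3).tolist())
    for n in ['slide_base','camera_head','carriage','pan','knob','scoop','scoop_handle','spout','disc_1','parts_tin','case_ring','loupe','tweezers','marker']:
        print(n,[(np.round(r['location'],1).tolist(),round(r['confidence'],2)) for r in tip_of(p,n)][:4])
E
```

```text
pics
{'clock': 0.0, 'joint_pos': [1.142, 0.314, 0.045, 1.304, 0.0, 1.431], 'tcp_pos': [0.164, 0.551, 0.23], 'orientation': [-0.0, 0.144, 0.99, -0.001], 'wrist_force': [-0.168, 0.082, 0.616], 'finger_gap': 0.085}
scene dict_keys(['pixels', 'depth', 'mtx', 'T', 'shot']) [[474.2, 0.0, 314.1], [0.0, 474.2, 241.7], [0.0, 0.0, 1.0]] [[-0.907, 0.252, -0.337, 0.215], [-0.421, -0.561, 0.713, 0.692], [-0.009, 0.789, 0.614, 0.647], [0.0, 0.0, 0.0, 1.0]]
slide_base [([240.1, 238.0], 0.56), ([358.4, 218.1], 0.55), ([299.3, 306.3], 0.22)]
camera_head []
carriage [([348.2, 234.9], 0.59), ([311.0, 296.9], 0.41), ([350.5, 213.6], 0.3)]
pan [([352.1, 215.5], 0.9), ([337.1, 403.3], 0.61)]
knob [([335.5, 231.5], 0.91), ([339.1, 405.5], 0.48), ([350.3, 234.2], 0.31)]
scoop [([293.7, 294.1], 0.97)]
scoop_handle [([332.0, 309.5], 0.89)]
spout [([269.6, 282.1], 0.91), ([312.7, 292.3], 0.53)]
disc_1 [([300.4, 305.2], 0.73), ([290.0, 288.7], 0.43), ([311.8, 296.6], 0.41)]
parts_tin [([239.4, 240.0], 0.94)]
case_ring [([226.7, 265.4], 0.63)]
loupe [([316.3, 379.3], 0.87)]
tweezers [([341.8, 404.7], 0.77)]
mark
[... 184 characters left out ...]
0.14, 0.344], [-1.0, -0.009, 0.013, 0.02], [0.011, 0.14, 0.99, 1.656], [0.0, 0.0, 0.0, 1.0]]
slide_base [([389.0, 258.1], 0.95)]
camera_head [([411.5, 256.5], 0.71)]
carriage [([365.1, 255.9], 0.7)]
pan [([366.9, 253.5], 0.74)]
knob [([330.3, 257.0], 0.95), ([271.1, 285.7], 0.33)]
scoop [([282.1, 248.5], 0.72)]
scoop_handle []
spout [([288.4, 233.9], 0.82), ([330.7, 257.0], 0.48)]
disc_1 [([272.6, 258.9], 0.62), ([283.9, 258.1], 0.57), ([283.1, 242.7], 0.5), ([214.3, 317.9], 0.42)]
parts_tin [([314.3, 177.7], 0.5)]
case_ring [([290.1, 191.0], 0.48)]
loupe [([282.6, 244.2], 0.71), ([220.5, 296.2], 0.59)]
tweezers [([212.1, 313.9], 0.36)]
marker [([316.8, 176.6], 0.66), ([260.7, 181.0], 0.45)]
```

View pics/scene0.png

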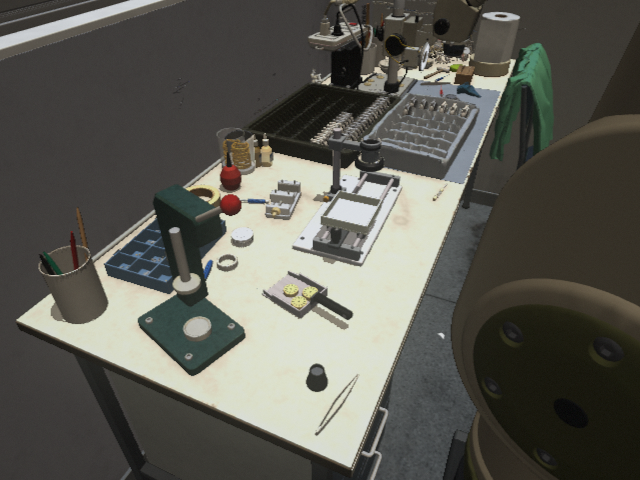

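View pics/top0.png

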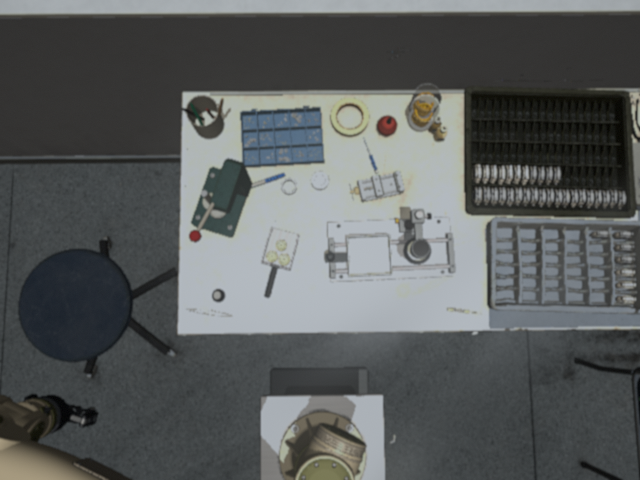

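The scene view shows the scoop with three discs near (295,292), its handle end at (348,315), the pan at (352,215), the knob at (335,235) and the camera head at (370,155). In the top view, the scoop is at (280,250), the knob at (331,257) and the lens at about (417,252).

```bash
cat > m.py <<'E'
from h import *
ps=vision.read_camera('scene');pt=vision.read_camera('top')
for nm,p in (('scene',ps),('top',pt)):
    C=cloud(p)
    def f(n,z):
        for r in tip_of(p,n)[:3]:
            u,v=r['location']; print(nm,n,round(r['confidence'],2),[round(u,1),round(v,1)],'byz',np.round(px2w(p,u,v,z),4),'dep',np.round(px2w(p,u,v),4))
    for n,z in [('pan',.051),('knob',.068),('scoop',0.0),('scoop_handle',.031),('spout',.003),('disc_1',.003),('camera_head',0),('slide_base',0),('parts_tin',0),('case_ring',0),('loupe',0),('tweezers',0.003),('marker',0.006)]: f(n,z)
    for n in ['scoop','scoop_handle','knob','disc_1','carriage','camera_head','slide_base']:
        for r in silhouettes(p,n)[:3]:
            m=r['mask']&(p['depth']>0); Q=C[m]
            print(nm,'SIL',n,round(r['confidence'],2),np.round(r['location'],0),m.sum(), 'mean',np.round(Q.mean(0),3),'min',np.round(np.percentile(Q,2,axis=0),3),'max',np.round(np.percentile(Q,98,axis=0),3))
cv2.imwrite('pics/s_crop1.png',cv2.resize(ps['pixels'][200:400,200:420,::-1],None,fx=3.6,fy=3,interpolation=cv2.INTER_CUBIC))
cv2.imwrite('pics/t_crop1.png',cv2.resize(pt['pixels'][190:330,190:470,::-1],None,fx=2.85,fy=2.85,interpolation=cv2.INTER_CUBIC))
E
python3 m.py
```

```text
scene pan 0.96 [350.9, 217.5] byz [ 0.5046 -0.1106  0.051 ] dep [ 0.5048 -0.1112  0.0506]
scene pan 0.54 [314.4, 382.4] byz [0.3987 0.3076 0.051 ] dep [0.4089 0.2863 0.018 ]
scene knob 0.79 [333.5, 233.8] byz [ 0.5075 -0.0197  0.068 ] dep [ 0.5048 -0.013   0.0734]
scene scoop 0.6 [294.4, 297.8] byz [0.5303 0.1164 0.    ] dep [0.524  0.1279 0.0129]
scene scoop_handle 0.61 [332.7, 308.9] byz [0.4402 0.1408 0.031 ] dep [0.4405 0.14   0.0301]
scene spout 0.62 [272.6, 280.9] byz [0.5901 0.0944 0.003 ] dep [ 0.5923  0.0908 -0.0008]
scene spout 0.51 [336.7, 404.0] byz [0.366  0.2979 0.003 ] dep [ 0.3671  0.2949 -0.0018]
scene disc_1 0.62 [299.7, 304.6] byz [0.5116 0.1311 0.003 ] dep [0.5075 0.1389 0.0119]
scene disc_1 0.56 [311.0, 295.6] byz [0.5024 0.1005 0.003 ] dep [0.2149 0.6917 0.6467]
scene disc_1 0.49 [292.8, 291.1] byz [0.54   0.1038 0.003 ] dep [0.5362 0.1108 0.0106]
scene camera_head 0.29 [350.7, 216.0] byz [ 0.5321 -0.1849  0.    ] dep [ 0.5076 -0.1171  0.05  ]
scene camera_head 0.18 [272.5, 281.6] byz [0.591  0.0935 0.    ] dep [ 0.592   0.092  -0.0016]
scene slide_base 0.81 [35
[... 3484 characters left out ...]
oop_handle 0.94 [275. 247.] 943 mean [0.521 0.108 0.011] min [ 0.414  0.061 -0.005] max [0.583 0.147 0.042]
top SIL knob 0.89 [365. 256.] 2098 mean [ 0.509 -0.119  0.051] min [ 0.457 -0.183  0.011] max [ 0.56  -0.025  0.074]
top SIL disc_1 0.44 [282. 246.] 95 mean [0.543 0.102 0.011] min [0.53  0.088 0.   ] max [0.557 0.115 0.018]
top SIL carriage 0.72 [365. 255.] 2008 mean [ 0.508 -0.119  0.053] min [ 0.457 -0.182  0.042] max [ 0.558 -0.024  0.074]
top SIL camera_head 0.86 [415. 239.] 1240 mean [ 0.546 -0.236  0.127] min [ 0.484 -0.269  0.013] max [ 0.606 -0.211  0.19 ]
top SIL slide_base 0.63 [383. 254.] 6522 mean [ 0.523 -0.178  0.029] min [ 0.452 -0.347  0.003] max [ 0.605 -0.026  0.073]
```

View pics/s_crop1.png

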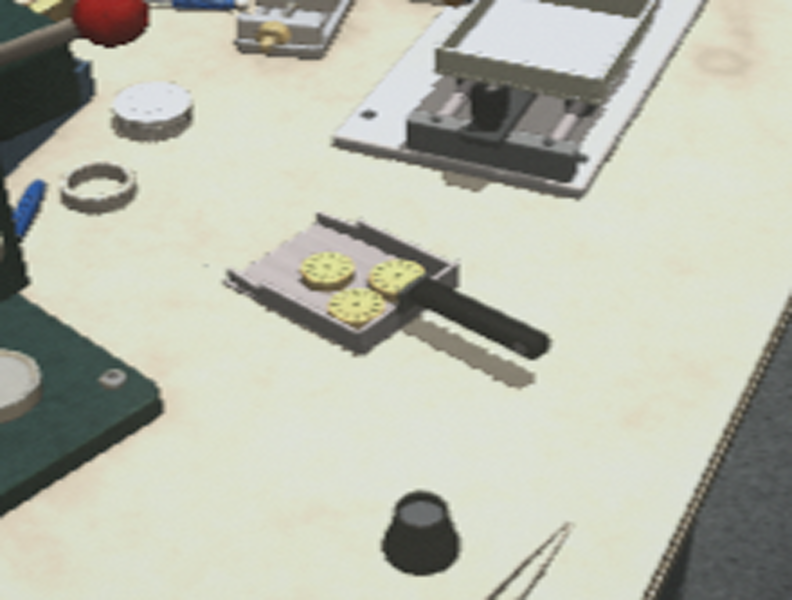

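View pics/t_crop1.png

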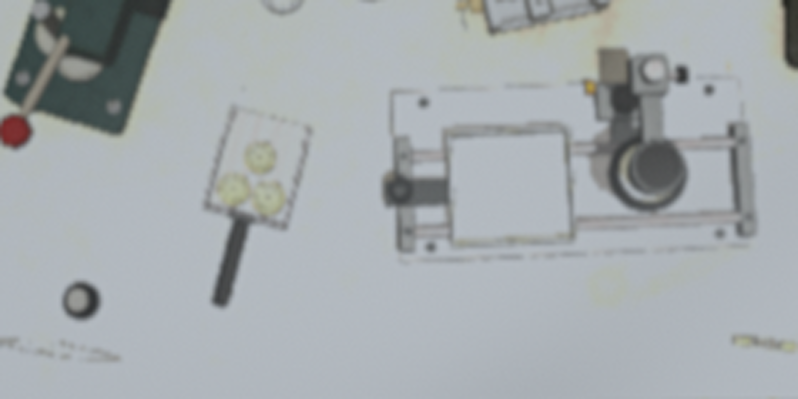

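The top view and the scene view agree in layout, but their coordinates differ by up to 10 mm. I'll fit the rims and outlines from the depth cloud to sort this out.

```bash
cat > m2.py <<'E'
from h import *
for nm in ('scene','top'):
    p=vision.read_camera(nm); C=cloud(p).reshape(-1,3); C=C[(p['depth']>0).ravel()]
    def box(x0,x1,y0,y1,z0,z1):
        return C[(C[:,0]>x0)&(C[:,0]<x1)&(C[:,1]>y0)&(C[:,1]<y1)&(C[:,2]>z0)&(C[:,2]<z1)]
    def rect(Q,t):
        if len(Q)<5: print(nm,t,len(Q));return
        r=cv2.minAreaRect((Q[:,:2]*1000).astype(np.float32)); print(nm,t,len(Q),'ctr',np.round(r[0],1),'size',np.round(r[1],1),'ang',round(r[2],1),'z',np.round(Q[:,2].mean(),4))
    tb=box(.35,.75,-.4,.3,-.02,.006); print(nm,'table z',np.median(tb[:,2]))
    rect(box(.42,.62,-.2,-.045,.045,.08),'pan all'); rect(box(.42,.62,-.2,-.045,.062,.08),'panrim'); 
    rect(box(.42,.62,-.05,0.02,.06,.1),'knob'); rect(box(.42,.62,-.05,0.02,.075,.1),'knobtop')
    rect(box(.42,.65,-.4,0.02,.006,.018),'base'); rect(box(.42,.65,-.4,0.02,.006,.045),'base+blocks')
    rect(box(.44,.6,-.32,-.19,.11,.2),'cam')
    rect(box(.455,.565,-.32,-.19,.11,.145),'ring')
    rect(box(.38,.65,.04,.2,.006,.06),'scoop');rect(box(.38,.65,.04,.2,.026,.06),'handle')
    rect(box(.38,.47,.0,.25,.02,.06),'hnd2')
    rect(box(.38,.45,.2,.32,.012,.06),'loupe');rect(box(.67,.78,-.04,.04,.012,.06),'tin')
    rect(box(.67,.73,.05,.12,.006,.03),'ring')
E
python3 m2.py
```

```text
scene table z -0.0014279362867479217
scene pan all 1904 ctr [ 507.1 -114.1] size [105.2 138.8] ang 2.4 z 0.0556
scene panrim 468 ctr [ 507.8 -123.7] size [104.6 116.6] ang 2.4 z 0.0669
scene knob 103 ctr [503.6 -20.1] size [22.3 18.2] ang 10.6 z 0.0723
scene knobtop 44 ctr [503.9 -21. ] size [22.1 16.3] ang 10.6 z 0.0784
scene base 2550 ctr [ 532.6 -212.1] size [180.  394.2] ang 6.2 z 0.011
scene base+blocks 3912 ctr [ 532.2 -207.5] size [180.7 403.7] ang 6.4 z 0.0182
scene cam 1219 ctr [ 539.1 -234.5] size [ 64.6 121.7] ang 89.9 z 0.1504
scene ring 391 ctr [ 510.1 -232. ] size [66.7 60.2] ang 15.9 z 0.1288
scene scoop 1343 ctr [492.6 119.2] size [ 83.5 185. ] ang 75.0 z 0.0189
scene handle 409 ctr [446.7 134.6] size [24.  87.6] ang 70.3 z 0.0343
scene hnd2 340 ctr [437.2 134.7] size [17.1 69.6] ang 72.7 z 0.0342
scene loupe 326 ctr [410.  273.6] size [27.6 26.9] ang 74.8 z 0.0242
scene tin 337 ctr [733.4   4.6] size [83.7 52. ] ang 12.9 z 0.0196
scene ring 188 ctr [704.7  93.4] size [62.6 42.8] ang 72.7 z 0.0109
top table z -0.0009797091140693048
top pan all 1759 ctr [ 508.  -114.7]
[... 225 characters left out ...]
89.9 z 0.0797
top base 3313 ctr [ 535.5 -190.2] size [418.2 229.3] ang 89.5 z 0.0115
top base+blocks 4680 ctr [ 535.5 -190.2] size [418.2 229.3] ang 89.5 z 0.0179
top cam 903 ctr [ 539.2 -240.4] size [121.7  66.6] ang 1.1 z 0.1573
top ring 271 ctr [ 511.8 -240.3] size [66.4 65.3] ang 28.8 z 0.1276
top scoop 923 ctr [515.  119.6] size [268.2 155.9] ang 0.4 z 0.0166
top handle 212 ctr [456.  119.6] size [ 77.6 107. ] ang 79.5 z 0.0358
top hnd2 166 ctr [437.9 129.7] size [16.2 69.5] ang 74.6 z 0.0363
top loupe 108 ctr [411.1 267. ] size [29.5 30. ] ang 80.3 z 0.0253
top tin 333 ctr [738.2   4.2] size [92.6 54.1] ang 12.9 z 0.0216
top ring 113 ctr [700.8  86.1] size [67.1 57.9] ang 89.9 z 0.0117
```

```bash
cat >> h.py <<'E'
def delta(target, q=None, s=None):
    """tool-axis shift (cm) and rotvec (deg) from measured pose to target TCP; q wxyz or Rotation"""
    s=s or get_state(); w,x,y,z=s['orientation']; Rc=R.from_quat([x,y,z,w])
    d=Rc.inv().apply(np.array(target)-np.array(s['tcp_pos']))*100
    rv=None
    if q is not None: rv=(Rc.inv()*q).as_rotvec(degrees=True)
    print('shift cm',np.round(d,2),'turn deg',None if rv is None else np.round(rv,2)); return d
def Rtool(yaw,tilt=0):
    """tool down, tool x at yaw (deg); tilt>0 lowers the -x end (spout)"""
    a=np.radians(yaw); X=np.array([np.cos(a),np.sin(a),0]);Z=np.array([0,0,-1.]);Y=np.cross(Z,X)
    B=R.from_matrix(np.stack([X,Y,Z],1)); return B*R.from_euler('y',tilt,degrees=True)
E
python3 -m inch '[[-2.56,-2.16,0.6,0,0,0,8.5],[-2.56,-2.16,0.6,0,0,0,8.5],[-2.56,-2.16,0.6,0,0,0,8.5],[-2.56,-2.16,0.6,0,0,0,8.5],[-2.56,-2.16,0.6,0,0,0,8.5]]'
python3 -m inch '[[-2.56,-2.16,0.6,0,0,0,8.5],[-2.56,-2.16,0.6,0,0,0,8.5],[-2.56,-2.16,0.6,0,0,0,8.5],[-2.56,-2.16,0.6,0,0,0,8.5],[-2.56,-2.16,0.6,0,0,0,8.5]]'
python3 -m inch '[[-2.56,-2.16,0.6,0,0,0,8.5],[-2.56,-2.16,0.6,0,0,0,8.5],[-2.56,-2.16,0.6,0,0,0,8.5],[-2.56,-2.16,0.6,0,0,0,8.5],[-2.56,-2.16,0.6,0,0,0,8.5]]'
```

```text
clock: 4.2
tcp_pos: [0.2562, 0.4102, 0.2012]
orientation: [0.0, 0.144, 0.99, 0.0]
wrist_force: [0.6, 0.4, 0.4]
finger_gap: 0.085
clock: 4.7
tcp_pos: [0.3483, 0.2701, 0.1713]
orientation: [0.0, 0.144, 0.99, 0.0]
wrist_force: [0.0, 0.6, 0.4]
finger_gap: 0.085
clock: 5.2
tcp_pos: [0.4404, 0.13, 0.1413]
orientation: [0.0, 0.144, 0.99, 0.0]
wrist_force: [1.4, 1.1, 0.2]
finger_gap: 0.0848
```

```bash
python3 - <<'E'
from h import *
s=st()
print(Rtool(163.4).as_quat()); 
delta([.4395,.1316,.06],Rtool(163.7),s)
p=vision.read_camera('scene');save(p,'s1')
cv2.imwrite('pics/s_crop2.png',cv2.resize(p['pixels'][180:380,200:420,::-1],None,fx=3.6,fy=3,interpolation=cv2.INTER_CUBIC))
p=vision.read_camera('top');C=cloud(p)
cv2.imwrite('pics/t_crop2.png',cv2.resize(p['pixels'][190:330,190:470,::-1],None,fx=2.85,fy=2.85,interpolation=cv2.INTER_CUBIC))
E
```

```text
{'clock': 5.2, 'joint_pos': [0.112, 0.141, -0.404, 1.025, 0.0, 0.401], 'tcp_pos': [0.44, 0.13, 0.141], 'orientation': [0.0, 0.144, 0.99, 0.0], 'wrist_force': [1.424, 1.058, 0.193], 'finger_gap': 0.085}
[0.1443562  0.98952579 0.         0.        ]
shift cm [0.13 0.12 8.13] turn deg [ 0.03  0.04 -0.26]
```

View pics/s_crop2.png

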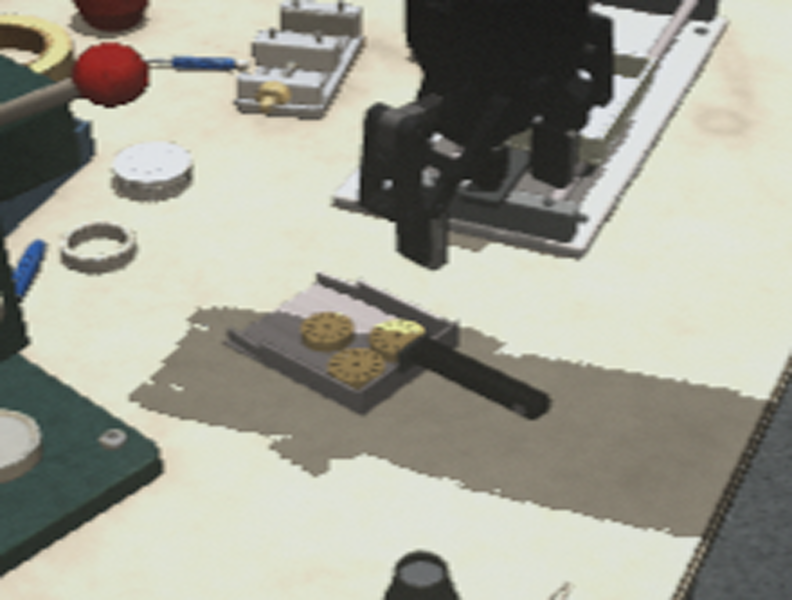

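View pics/t_crop2.png

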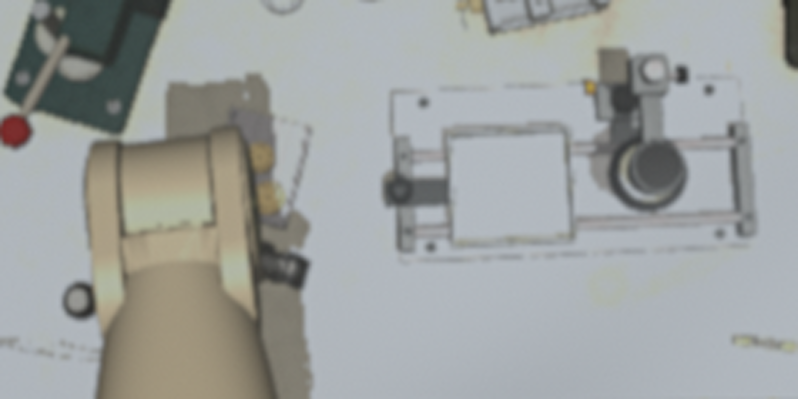

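Scene: open gripper hovers above the handle, with the near finger tip at about pixel (321,268); the forearm is offset to the +y side. I'll check the camera calibration against the finger.

```bash
python3 - <<'E'
from h import *
s=get_state();w,x,y,z=s['orientation'];Rc=R.from_quat([x,y,z,w])
for nm in('scene','top'):
    p=vision.read_camera(nm);C=cloud(p)[p['depth']>0]
    L=Rc.inv().apply(C-np.array(s['tcp_pos']))
    m=(np.abs(L[:,0])<.05)&(np.abs(L[:,1])<.09)&(L[:,2]>-.05)&(L[:,2]<.02)
    Q=L[m]*1000
    print(nm,len(Q))
    a=Q[Q[:,1]>0];b=Q[Q[:,1]<0]
    for t,q in(('+',a),('-',b)):
        if len(q): print(t,len(q),np.round(np.percentile(q,[2,50,98],axis=0),1).tolist())
E
```

```text
scene 453
+ 201 [[-5.4, 45.0, -48.6], [7.1, 53.4, -32.6], [11.9, 58.3, -13.3]]
- 252 [[-10.4, -53.2, -49.6], [2.9, -41.8, -32.7], [11.9, -40.0, -12.9]]
top 0
```

```bash
python3 -m inch '[[0.17,0.25,3,0,0,0,8.5],[0,0,4,0,0,0,8.5],[0,0,3.5,0,0,0,8.5],[0,0,2.4,0,0,0,8.5],[0,0,0,0,0,0,8.5]]'
python3 -m inch '[[0,0,0,0,0,0,0],[0,0,0,0,0,0,0],[0,0,0,0,0,0,0],[0,0,0,0,0,0,0],[0,0,0,0,0,0,0]]' 30
python3 -m inch '[[0,0,0,0,0,0,0],[0,0,0,0,0,0,0],[0,0,0,0,0,0,0],[0,0,0,0,0,0,0],[0,0,0,0,0,0,0]]' 110
```

```text
clock: 5.9
tcp_pos: [0.435, 0.1349, 0.0098]
orientation: [-0.003, 0.143, 0.99, -0.001]
wrist_force: [-1.1, -0.6, 0.3]
finger_gap: 0.085
clock: 6.4
tcp_pos: [0.4393, 0.1342, 0.0131]
orientation: [0.001, 0.144, 0.99, 0.0]
wrist_force: [0.4, 1.1, 3.7]
finger_gap: 0.0153
clock: 6.9
tcp_pos: [0.4392, 0.1343, 0.0131]
orientation: [0.001, 0.144, 0.99, 0.0]
wrist_force: [-1.5, -0.0, 6.2]
finger_gap: 0.0142
```

```bash
python3 - <<'E'
from h import *
s=st()
p=vision.read_camera('scene');save(p,'s2')
cv2.imwrite('pics/s_crop3.png',cv2.resize(p['pixels'][180:380,200:420,::-1],None,fx=3.6,fy=3,interpolation=cv2.INTER_CUBIC))
E
```

```text
{'clock': 6.9, 'joint_pos': [0.121, 0.284, -0.586, 0.699, 0.0, 0.41], 'tcp_pos': [0.439, 0.134, 0.013], 'orientation': [0.001, 0.144, 0.99, 0.0], 'wrist_force': [-1.52, -0.004, 6.211], 'finger_gap': 0.014}
```

View pics/s_crop3.png

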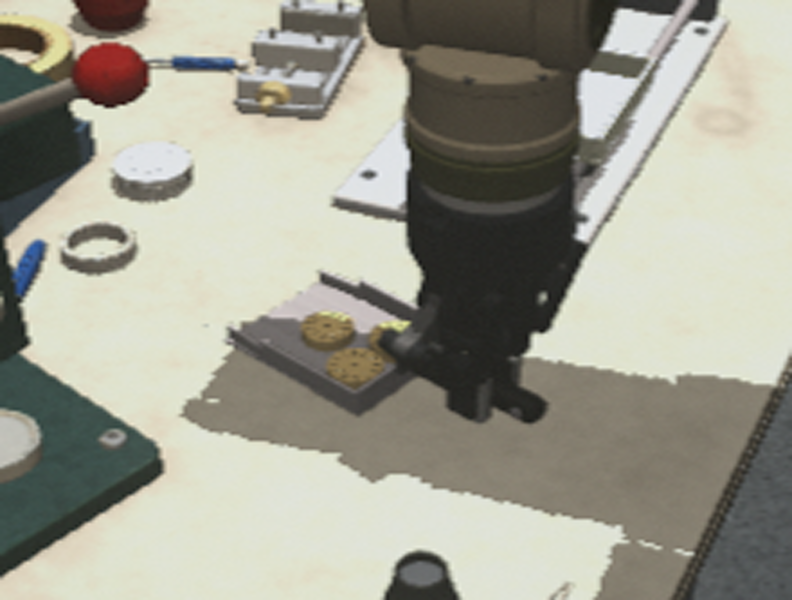

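The fingers are closed on the middle of the handle at about (333,312), and the discs haven't moved. Lifting.

```bash
python3 -m inch '[[0,0,-0.5,0,0,0,0],[0,0,-1.5,0,0,0,0],[0,0,-2,0,0,0,0],[0,0,-2,0,0,0,0],[0,0,-2,0,0,0,0]]' 110
python3 -m inch '[[0,0,-2,0,0,0,0],[0,0,-2,0,0,0,0],[0,0,-1,0,0,0,0],[0,0,0,0,0,0,0]]'
python3 - <<'E'
from h import *
s=st()
p=vision.read_camera('scene');save(p,'s3')
cv2.imwrite('pics/s_crop4.png',cv2.resize(p['pixels'][160:360,200:420,::-1],None,fx=3.6,fy=3,interpolation=cv2.INTER_CUBIC))
E
```

```text
clock: 7.45
tcp_pos: [0.4379, 0.1341, 0.0928]
orientation: [-0.001, 0.144, 0.99, -0.0]
wrist_force: [0.8, 0.1, -1.8]
finger_gap: 0.0141
clock: 7.85
tcp_pos: [0.4394, 0.1342, 0.1434]
orientation: [0.001, 0.144, 0.99, 0.0]
wrist_force: [-0.0, 0.4, -2.7]
finger_gap: 0.014
{'clock': 7.85, 'joint_pos': [0.121, 0.139, -0.401, 1.029, 0.0, 0.41], 'tcp_pos': [0.439, 0.134, 0.143], 'orientation': [0.001, 0.144, 0.99, 0.0], 'wrist_force': [-0.035, 0.371, -2.738], 'finger_gap': 0.014}
```

View pics/s_crop4.png

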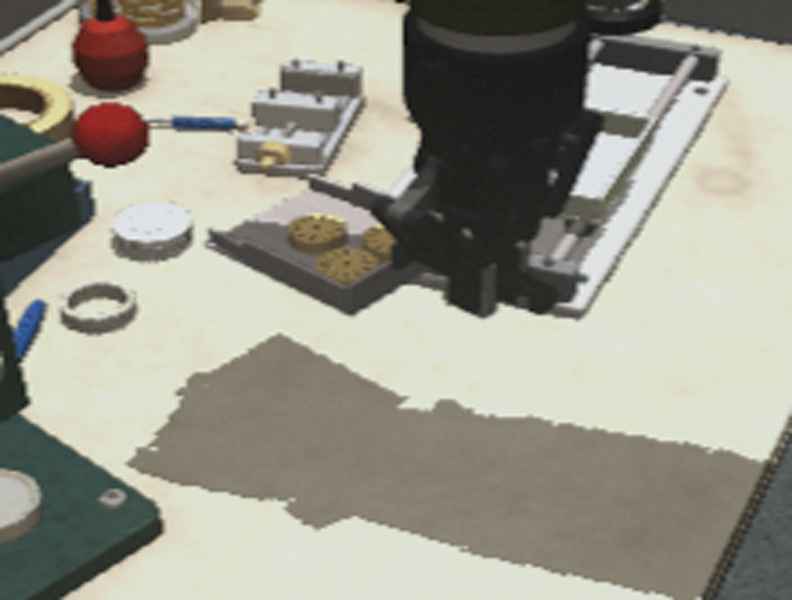

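The scoop is up and level, discs still in place. Now computing the pour approach.

```bash
cat >> h.py <<'E'
P_SP=np.array([-.148,0,.010])
def spout(s):
    w,x,y,z=s['orientation'];Rc=R.from_quat([x,y,z,w]); Z=Rc.apply([0,0,1]);X=Rc.apply([1,0,0])
    print('spout',np.round(np.array(s['tcp_pos'])+Rc.apply(P_SP),4),'tilt',round(np.degrees(np.arcsin(X[2])),1),'yaw',round(np.degrees(np.arctan2(X[1],X[0])),1))
def tcp_for(sp,yaw,tilt):
    return np.array(sp)-Rtool(yaw,tilt).apply(P_SP)
E
python3 - <<'E'
from h import *
s=get_state();spout(s)
for sp,y,t in [([.49,-.124,.125],163.4,0),([.49,-.124,.125],170,0),([.49,-.124,.125],170,12)]:
    T=tcp_for(sp,y,t);print(T);delta(T,Rtool(y,t),s)
E
```

```text
spout [0.5807 0.092  0.1324] tilt -0.0 yaw 163.5
[ 0.34816826 -0.08171812  0.135     ]
shift cm [  2.54 -23.28   0.72] turn deg [0.02 0.03 0.05]
[ 0.34424845 -0.09830007  0.135     ]
shift cm [  2.44 -24.98   0.72] turn deg [ 0.02  0.03 -6.55]
[ 0.349481   -0.09922271  0.16555241]
shift cm [  1.91 -24.92  -2.33] turn deg [ 0.7  12.02 -6.52]
```

```bash
python3 -m inch '[[0.1,-0.7,0,0,0,0,0],[0.2,-1.5,0,0,0,0,0],[0.2,-2.2,0,0,0,0,0],[0.3,-2.6,0,0,0,0,0],[0.3,-2.6,0,0,0,0,0]]'
python3 -m inch '[[0.3,-2.6,0,0,0,0,0],[0.3,-2.6,0,0,0,0,0],[0.3,-2.6,0,0,0,0,0],[0.2,-2.4,0,0,0,0,0],[0.1,-1.6,0,0,0,0,0]]'
python3 -m inch '[[0.1,-0.8,0,0,0,0,0],[0,-0.5,0,0,0,-2,0],[0,-0.4,0,0,0,-2.5,0],[0,0,0,0,0,-2,0],[0,0,0,0,0,0,0]]'
python3 - <<'E'
from h import *
s=st();spout(s)
p=vision.read_camera('scene');save(p,'s4')
cv2.imwrite('pics/s_crop5.png',cv2.resize(p['pixels'][130:330,220:440,::-1],None,fx=3.6,fy=3,interpolation=cv2.INTER_CUBIC))
T=tcp_for([.49,-.124,.110],170,12);print(T);delta(T,Rtool(170,12),s)
E
```

```text
clock: 8.4
tcp_pos: [0.3989, 0.0439, 0.1413]
orientation: [-0.001, 0.144, 0.99, -0.0]
wrist_force: [0.1, -0.6, -2.0]
finger_gap: 0.0139
clock: 8.9
tcp_pos: [0.3535, -0.0658, 0.1414]
orientation: [-0.001, 0.145, 0.989, -0.0]
wrist_force: [-0.5, -0.2, -2.0]
finger_gap: 0.0136
clock: 9.4
tcp_pos: [0.3492, -0.0804, 0.1418]
orientation: [-0.001, 0.088, 0.996, 0.0]
wrist_force: [-0.4, 0.1, -1.7]
finger_gap: 0.0138
{'clock': 9.4, 'joint_pos': [-0.451, -0.053, -0.608, 1.017, 0.0, -0.276], 'tcp_pos': [0.349, -0.08, 0.142], 'orientation': [-0.001, 0.088, 0.996, 0.0], 'wrist_force': [-0.405, 0.104, -1.726], 'finger_gap': 0.014}
spout [ 0.4949 -0.1063  0.1316] tilt 0.1 yaw 169.9
[ 0.349481   -0.09922271  0.15055241]
shift cm [-0.35 -1.85 -0.88] turn deg [ 0.03 11.93 -0.06]
```

View pics/s_crop5.png

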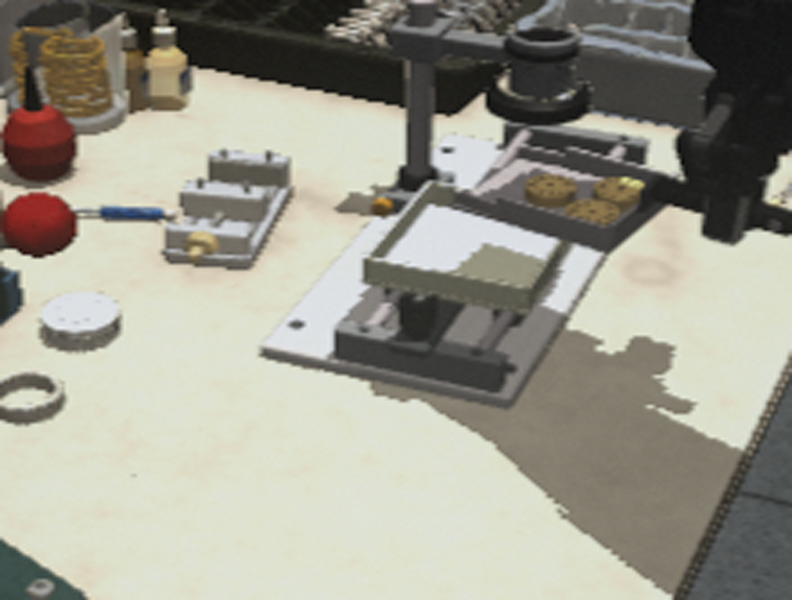

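The scoop is level and near the pan, spout at about (352,190); discs are all inside at the back. Tilt to 12° and shift over the pan middle.

```bash
python3 -m inch '[[-0.1,-0.6,-0.3,0,3,0,0],[-0.1,-0.6,-0.3,0,4,0,0],[-0.1,-0.6,-0.3,0,3,0,0],[-0.05,0,0,0,2,0,0],[0,0,0,0,0,0,0]]'
python3 - <<'E'
from h import *
s=st();spout(s)
p=vision.read_camera('scene');save(p,'s5')
cv2.imwrite('pics/s_crop6.png',cv2.resize(p['pixels'][130:330,220:440,::-1],None,fx=3.6,fy=3,interpolation=cv2.INTER_CUBIC))
for r in tip_of(p,'spout')[:2]+tip_of(p,'pan')[:2]: print(r['location'],r['confidence'],np.round(px2w(p,*r['location']),4))
for t in (12,20,26,32,38,44):
  T=tcp_for([.485,-.124,.085],170,t);print(t,T);delta(T,Rtool(170,t),s)
E
```

```text
clock: 9.95
tcp_pos: [0.3516, -0.0992, 0.1504]
orientation: [-0.105, 0.087, 0.991, 0.009]
wrist_force: [-0.9, 0.0, -2.4]
finger_gap: 0.0138
{'clock': 9.95, 'joint_pos': [-0.449, 0.135, -0.412, 1.227, -0.056, -0.267], 'tcp_pos': [0.352, -0.099, 0.15], 'orientation': [-0.105, 0.087, 0.991, 0.009], 'wrist_force': [-0.856, 0.0, -2.388], 'finger_gap': 0.014}
spout [ 0.492  -0.1241  0.1097] tilt 12.1 yaw 169.9
[355.5, 191.6] 0.92 [ 0.5445 -0.2454  0.0306]
[352.6, 215.5] 0.79 [ 0.5039 -0.1189  0.0513]
12 [ 0.344481   -0.09922271  0.12555241]
shift cm [ 0.16 -0.13  2.58] turn deg [ 0.03 -0.06 -0.06]
20 [ 0.35140659 -0.10044388  0.14501591]
shift cm [-0.12 -0.13  0.53] turn deg [ 0.03  7.94 -0.06]
26 [ 0.35831649 -0.10166228  0.15886687]
shift cm [-0.51 -0.13 -0.97] turn deg [ 0.04 13.94 -0.06]
32 [ 0.36661436 -0.10312542  0.17190853]
shift cm [-1.07 -0.13 -2.43] turn deg [ 0.04 19.94 -0.06]
38 [ 0.3762093  -0.10481726  0.18399801]
shift cm [-1.77 -0.12 -3.81] turn deg [ 0.04 25.94 -0.05]
44 [ 0.38699616 -0.10671928  0.19500284]
shift cm [-2.61 -0.12 -5.12] turn deg [ 0.05 31.94 -0.05]
```

View pics/s_crop6.png

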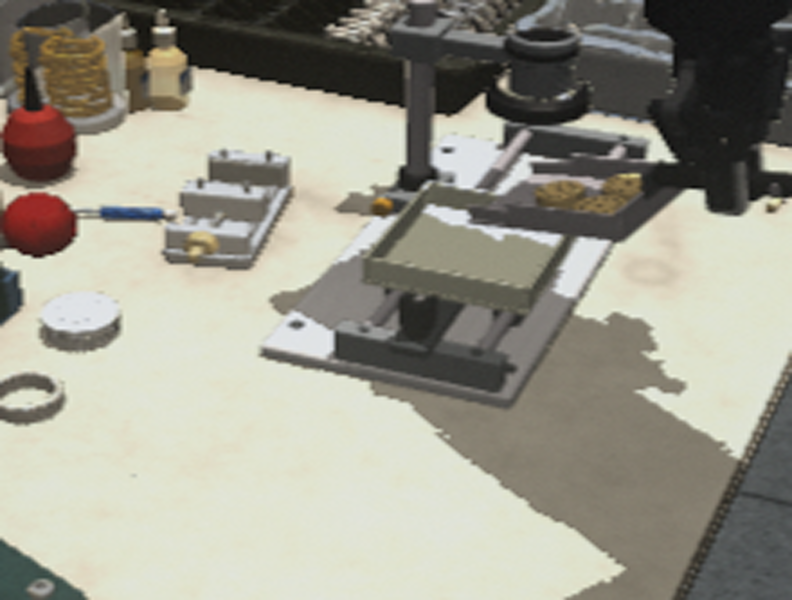

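```bash
python3 - <<'E'
from h import *
p=vision.read_camera('scene');C=cloud(p);s=get_state()
w,x,y,z=s['orientation'];Rc=R.from_quat([x,y,z,w])
L=Rc.inv().apply((C.reshape(-1,3)-np.array(s['tcp_pos'])))*1000
m=(p['depth'].ravel()>0)&(L[:,0]<-25)&(L[:,0]>-175)&(np.abs(L[:,1])<60)&(L[:,2]>-20)&(L[:,2]<20)
Q=L[m];print(len(Q),np.round(np.percentile(Q,[1,5,50,95,99],axis=0),1).tolist())
for u,v in [(353,197),(354,198),(352,198),(356,201)]: print(u,v,np.round(C[v,u],4),np.round(L[v*640+u],1))
E
```

```text
1143 [[-147.6, -38.3, -18.9], [-142.8, -36.6, -11.6], [-91.5, 9.4, 4.7], [-46.4, 42.1, 13.8], [-30.5, 43.1, 14.9]]
353 197 [ 0.5256 -0.1764  0.0601] [-200.9  -46.1   50.2]
354 198 [ 0.523  -0.1763  0.0581] [-198.8  -46.4   52.6]
352 198 [ 0.4945 -0.0836  0.1199] [-142.7   39.9    1.4]
356 201 [ 0.4853 -0.083   0.1154] [-134.7   38.8    7.7]
```

```bash
python3 -m inch '[[0.05,-0.1,0.9,0,0,0,0],[0.1,0,1.2,0,0,0,0],[0,0,0.7,0,0,0,0],[0,0,0,0,0,0,0]]'
python3 -m inch '[[-0.07,0,-0.77,0,3,0,0],[-0.07,0,-0.77,0,3,0,0],[-0.07,0,-0.77,0,3,0,0],[0,0,0,0,0,0,0],[0,0,0,0,0,0,0]]'
cat > look.py <<'E'
from h import *
import sys
n=sys.argv[1];s=st();spout(s)
p=vision.read_camera('scene')
x0,x1,y0,y1=220,440,130,330
if len(sys.argv)>2: x0,x1,y0,y1=map(int,sys.argv[2:6])
cv2.imwrite('pics/%s.png'%n,cv2.resize(p['pixels'][y0:y1,x0:x1,::-1],None,fx=3.6,fy=3,interpolation=cv2.INTER_CUBIC))
E
python3 look.py c7
```

```text
clock: 10.55
tcp_pos: [0.3422, -0.0981, 0.123]
orientation: [-0.105, 0.087, 0.991, 0.01]
wrist_force: [-0.6, 0.1, -2.3]
finger_gap: 0.014
clock: 11.05
tcp_pos: [0.3517, -0.1001, 0.1454]
orientation: [-0.181, 0.086, 0.98, 0.016]
wrist_force: [0.4, 0.0, -2.3]
finger_gap: 0.0139
{'clock': 11.05, 'joint_pos': [-0.424, 0.274, -0.298, 1.354, -0.088, -0.233], 'tcp_pos': [0.352, -0.1, 0.145], 'orientation': [-0.181, 0.086, 0.98, 0.016], 'wrist_force': [0.371, 0.046, -2.283], 'finger_gap': 0.014}
spout [ 0.4843 -0.1235  0.0832] tilt 20.9 yaw 170.0
```

View pics/c7.png

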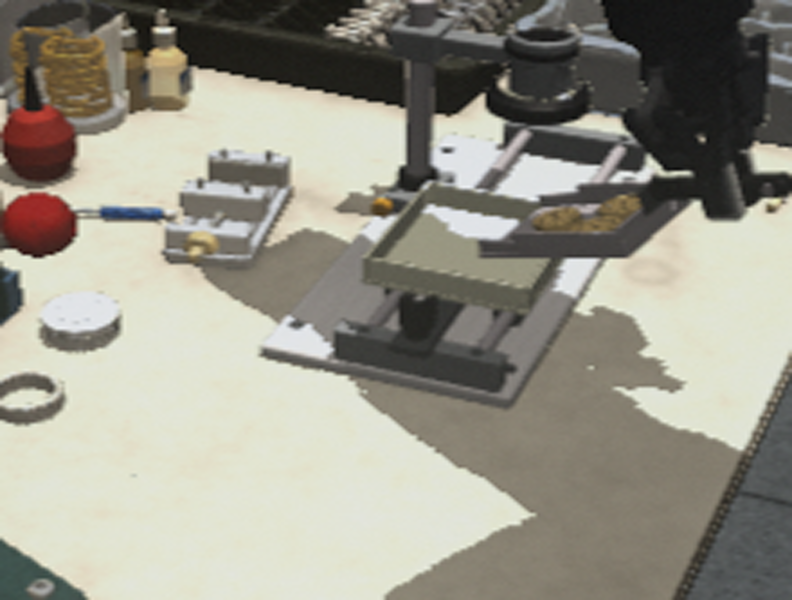

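At 21° the discs (crop 540–640, row 210) still stick. Spout is over the pan's near side. Tilting further.

```bash
python3 -m inch '[[-0.07,0,-0.77,0,3,0,0],[0,0,0,0,0,0,0],[-0.07,0,-0.77,0,3,0,0],[0,0,0,0,0,0,0],[0,0,0,0,0,0,0]]'
python3 look.py c8
```

```text
clock: 11.6
tcp_pos: [0.3582, -0.1012, 0.159]
orientation: [-0.232, 0.085, 0.969, 0.02]
wrist_force: [-0.8, 0.9, -2.8]
finger_gap: 0.0139
{'clock': 11.6, 'joint_pos': [-0.407, 0.364, -0.182, 1.484, -0.104, -0.207], 'tcp_pos': [0.358, -0.101, 0.159], 'orientation': [-0.232, 0.085, 0.969, 0.02], 'wrist_force': [-0.762, 0.943, -2.753], 'finger_gap': 0.014}
spout [ 0.4837 -0.1234  0.0831] tilt 26.9 yaw 170.0
```

View pics/c8.png

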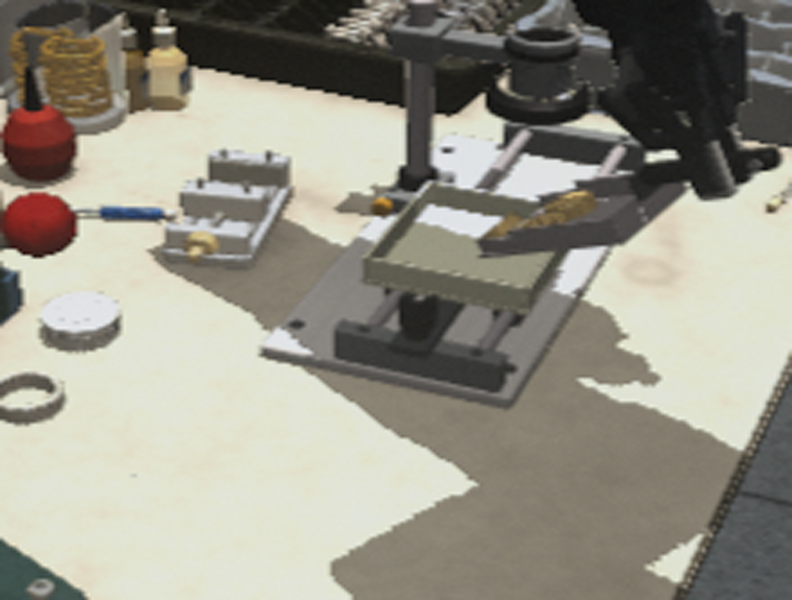

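The discs are sliding toward the spout (first at about crop (500,235)). Holding so they go slowly.

```bash
python3 -m inch '[[0,0,0,0,0,0,0],[0,0,0,0,0,0,0],[0,0,0,0,0,0,0],[-0.05,0,-0.5,0,2,0,0],[0,0,0,0,0,0,0]]'
python3 look.py c9
```

```text
clock: 12.15
tcp_pos: [0.3617, -0.102, 0.1635]
orientation: [-0.249, 0.085, 0.964, 0.022]
wrist_force: [-0.3, -0.3, -2.2]
finger_gap: 0.0141
{'clock': 12.15, 'joint_pos': [-0.401, 0.398, -0.139, 1.529, -0.109, -0.198], 'tcp_pos': [0.362, -0.102, 0.164], 'orientation': [-0.249, 0.085, 0.964, 0.022], 'wrist_force': [-0.344, -0.277, -2.177], 'finger_gap': 0.014}
spout [ 0.4844 -0.1237  0.0831] tilt 29.0 yaw 170.0
```

View pics/c9.png

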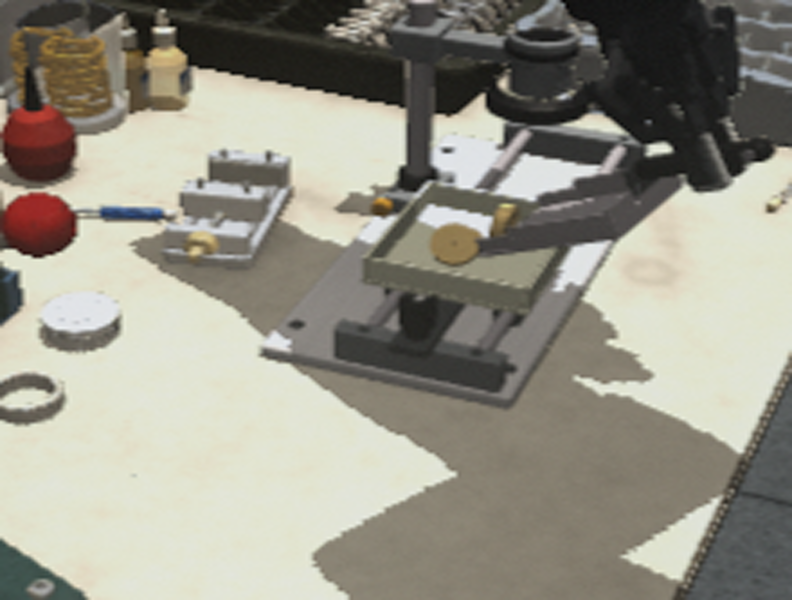

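One disc lies in the pan (crop (455,243)) and another is going over the lip at (505,217). The third is still hidden. Wait a moment, with a bit more tilt.

```bash
python3 -m inch '[[0,0,0,0,0,0,0],[0,0,0,0,0,0,0],[-0.07,0,-0.77,0,3,0,0],[0,0,0,0,0,0,0]]'
python3 look.py c10
```

```text
clock: 12.6
tcp_pos: [0.366, -0.1027, 0.1697]
orientation: [-0.275, 0.084, 0.958, 0.024]
wrist_force: [0.3, -0.9, -1.3]
finger_gap: 0.0136
{'clock': 12.6, 'joint_pos': [-0.394, 0.446, -0.078, 1.594, -0.115, -0.186], 'tcp_pos': [0.366, -0.103, 0.17], 'orientation': [-0.275, 0.084, 0.958, 0.024], 'wrist_force': [0.315, -0.91, -1.258], 'finger_gap': 0.014}
spout [ 0.4844 -0.1237  0.0828] tilt 32.0 yaw 170.0
```

View pics/c10.png

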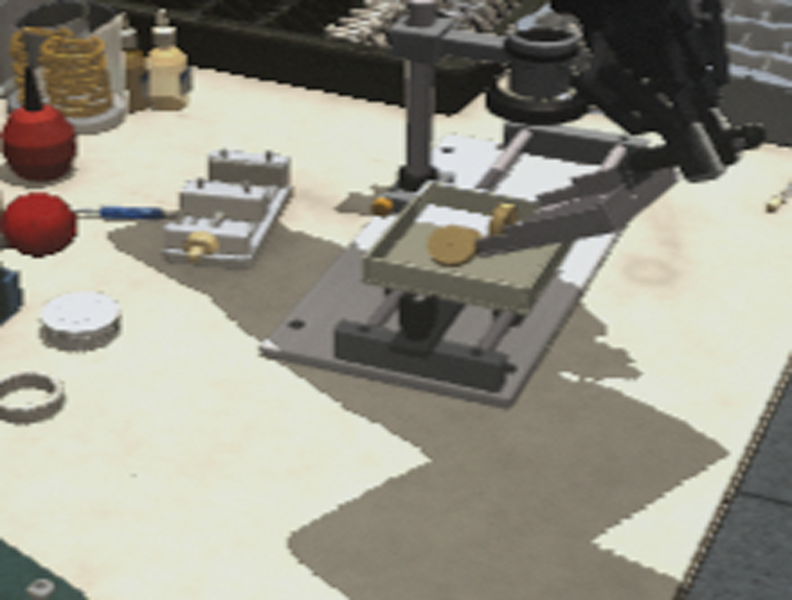

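The second disc is stuck standing at the lip (crop (503,217)), and the third is probably behind it. Raise the spout a little to free it.

```bash
python3 -m inch '[[0.3,0,-0.5,0,0,0,0],[0.3,0,-0.5,0,0,0,0],[0,0,0,0,0,0,0],[0,0,0,0,0,0,0]]'
python3 look.py c11 280 400 160 260
```

```text
clock: 13.05
tcp_pos: [0.3657, -0.1026, 0.182]
orientation: [-0.274, 0.084, 0.958, 0.024]
wrist_force: [0.3, 0.0, -1.3]
finger_gap: 0.0141
{'clock': 13.05, 'joint_pos': [-0.394, 0.435, -0.062, 1.62, -0.115, -0.186], 'tcp_pos': [0.366, -0.103, 0.182], 'orientation': [-0.274, 0.084, 0.958, 0.024], 'wrist_force': [0.324, 0.008, -1.289], 'finger_gap': 0.014}
spout [ 0.4842 -0.1236  0.0953] tilt 31.9 yaw 169.9
```

View pics/c11.png

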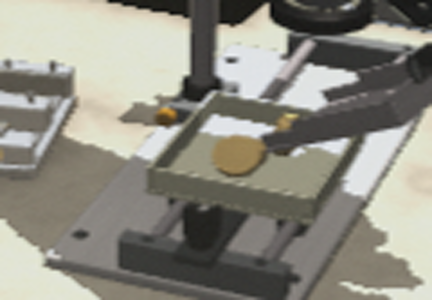

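The wrist force has fallen to about 1.3 N, which is the empty scoop. Raise it and check.

```bash
python3 -m inch '[[0.5,0,-0.8,0,0,0,0],[0.8,0,-1.3,0,-2,0,0],[1.0,0,-1.6,0,-3,0,0],[1.0,0,-1.6,0,-4,0,0],[0.6,0,-1,0,-4,0,0]]'
python3 look.py c12 280 400 140 240; python3 - <<'E'
from h import *
p=vision.read_camera('top')
cv2.imwrite('pics/t12.png',cv2.resize(p['pixels'][190:330,240:460,::-1],None,fx=3.5,fy=3.5,interpolation=cv2.INTER_CUBIC))
E
```

```text
clock: 13.6
tcp_pos: [0.362, -0.102, 0.2571]
orientation: [-0.163, 0.086, 0.983, 0.014]
wrist_force: [-0.9, 0.5, -2.2]
finger_gap: 0.0138
{'clock': 13.6, 'joint_pos': [-0.424, 0.198, -0.1, 1.592, -0.08, -0.236], 'tcp_pos': [0.362, -0.102, 0.257], 'orientation': [-0.163, 0.086, 0.983, 0.014], 'wrist_force': [-0.914, 0.505, -2.216], 'finger_gap': 0.014}
spout [ 0.4968 -0.1258  0.2   ] tilt 18.8 yaw 170.0
```

View pics/c12.png

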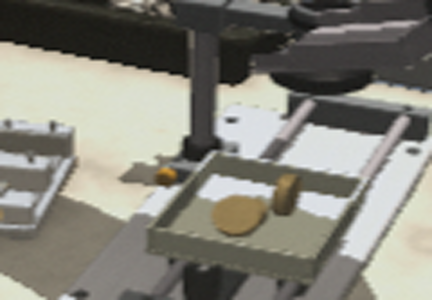

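View pics/t12.png

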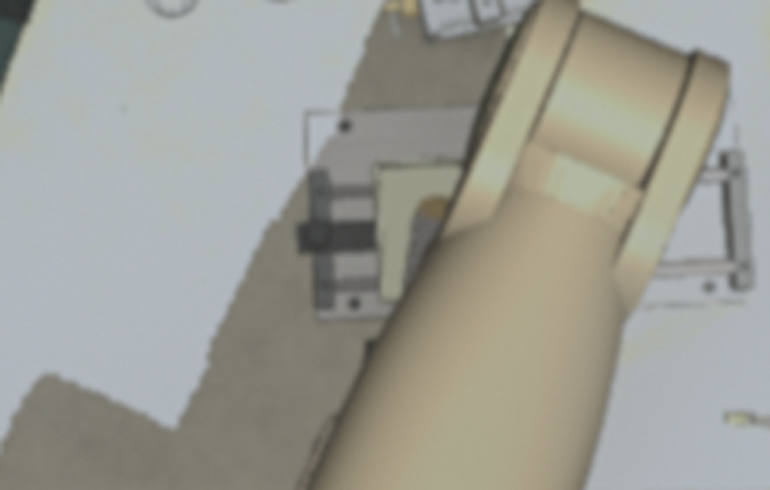

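Two discs are in the pan: one flat at crop (238,213) and one on edge at (286,195). I can't see the third, so I'll look at the scoop and average the force.

```bash
for i in 1 2; do python3 -m inch '[[0,0,0,0,0,0,0],[0,0,0,0,0,0,0]]' | grep wrist; done
python3 - <<'E'
from h import *
F=[get_state()['wrist_force']]
for i in range(2):
    p=vision.read_camera('scene'); F.append(get_state()['wrist_force'])
print(np.round(F,2).tolist())
cv2.imwrite('pics/c13.png',cv2.resize(p['pixels'][110:240,310:440,::-1],None,fx=4.6,fy=4.6,interpolation=cv2.INTER_CUBIC))
for r in tip_of(p,'disc_1')[:5]: print(np.round(r['location'],1),round(r['confidence'],2),np.round(px2w(p,*r['location']),4))
C=cloud(p);m=(p['depth']>0)&(C[...,0]>.455)&(C[...,0]<.565)&(C[...,1]>-.18)&(C[...,1]<-.07)&(C[...,2]>.045)&(C[...,2]<.1)
print(m.sum())
E
```

```text
wrist_force: [0.1, -0.9, -1.2]
wrist_force: [-0.4, -0.3, -1.7]
[[-0.38, -0.26, -1.68], [0.24, -0.01, -1.93], [0.49, -0.32, -1.0]]
[345.5 211. ] 0.57 [ 0.5174 -0.1096  0.0652]
[362.4 206.1] 0.54 [ 0.4937 -0.1519  0.0587]
1471
```

View pics/c13.png

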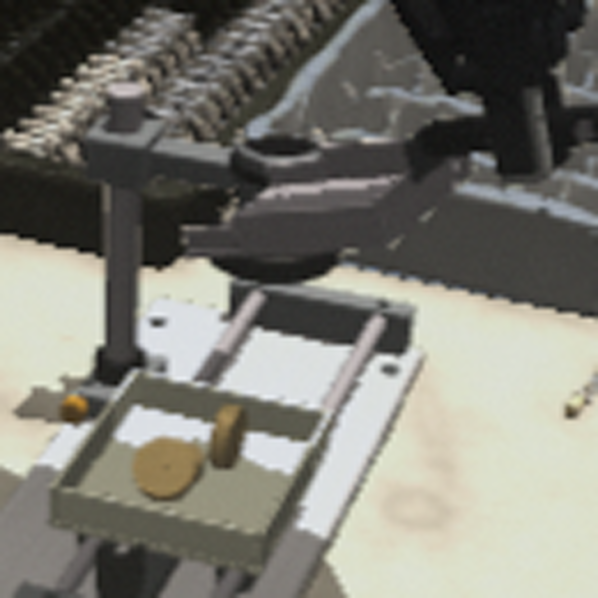

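```bash
python3 - <<'E'
from h import *
p=vision.read_camera('scene');C=cloud(p);I=p['pixels'].astype(int)
br=(I[...,0]-I[...,2]>60)&(p['depth']>0)
n,l,stt,c=cv2.connectedComponentsWithStats(br.astype(np.uint8))
for i in range(1,n):
    x,y,w,h,a=stt[i]
    if a<8 or not(300<c[i][0]<400 and 150<c[i][1]<260): continue
    Q=C[l==i]*1000; A=np.c_[Q[:,:2]-Q[:,:2].mean(0),np.ones(len(Q))]
    k=np.linalg.lstsq(A,Q[:,2],rcond=None)[0]
    print(a,np.round(c[i]),'mean',np.round(Q.mean(0),1),'pct',np.round(np.percentile(Q,[3,97],axis=0),1).tolist(),'plane',np.round(k,3))
s=np.mean
for y in range(203,222): print(y,' '.join('%3d'%(C[y,x,2]*1000) for x in range(334,370)))
E
```

```text
12 [326. 197.] mean [ 605.7 -206.    22.3] pct [[600.1, -231.0, 5.1], [621.3, -199.3, 26.9]] plane [-0.073  0.6   22.26 ]
11 [359. 200.] mean [ 499.  -140.    79.3] pct [[496.1, -143.4, 76.7], [501.8, -136.3, 82.1]] plane [-0.115 -0.375 79.285]
113 [345. 211.] mean [ 517.4 -109.3   65.5] pct [[506.1, -117.8, 58.0], [529.3, -99.9, 73.0]] plane [ 0.073 -0.573 65.507]
203  55  51  51  51  50  47  50  51  49  50  51  49  50  50  48  51  49  50  48  50  47  51  71  77  75  74  74  72  69  63  48  51  49  50  50  51
204  50  50  49  51  50  49  50  49  48  49  47  49  49  51  50  49  48  49  52  50  50  48  72  73  72  75  72  69  63  61  51  49  50  49  48  49
205  50  51  48  49  50  50  49  49  51  72  71  74  71  75  73  58  49  51  51  50  50  50  72  72  71  72  71  67  62  59  51  46  49  47  50  49
206  49  49  50  50  50  51  51  50  69  71  73  72  72  73  72  72  72  60  59  48  51  48  69  71  69  70  66  63  59  48  51  50  50  50  51  48
207  49  51  49  50  49  50  47  71  70  69  70  71  70  71  72  73  72  74  58  60  49  49  68  68  68  67  65  60  55  50  52  51  49  50 
[... 1379 characters left out ...]
  57  57  58  58  55  57  57  54  50  50  49  49  48  49  51  49  53  51  50  49  51  50  50  49  48  51  48
218  70  69  50  50  50  51  49  49  49  51  50  49  54  51  52  50  50  51  48  47  50  50  50  49  49  50  50  49  50  49  49  51  50  49  47  52
219  68  66  70  68  68  69  70  48  50  48  49  50  49  48  50  50  51  47  49  49  51  51  47  50  50  52  50  49  49  50  50  49  50  49  50  48
220  66  66  65  69  68  66  69  70  70  69  67  50  49  49  50  49  50 646  51  50  50  51  48  50  49  50  50  51  49  52  49  49  49  47  48  71
221  62  64  63  66  65  66  63  67  68  67  68  70  68  71  69  48  49  48  50  51  47  50  47  48  50  50  49  50  49  50  51  51  51  48  51  71
```

The flat disc is tilted about 30° (its far edge is up at z=73 mm), so it probably lies on the third one, hidden behind it. I'll level the scoop and back away to the +y side, then look from the top.

```bash
python3 -m inch '[[0,0.5,0,0,-4,0,0],[0,1.2,0,0,-5,0,0],[0,2,0,0,-5,0,0],[0,3,0,0,-4.8,0,0],[0,3.5,0.5,0,0,0,0]]'
python3 -m inch '[[-0.2,3.5,1,0,0,0,0],[-0.3,3.5,1,0,0,0,0],[-0.3,3.5,1,0,0,0,0],[-0.3,2.5,1,0,0,0,0],[0,1,0,0,0,0,0]]'
python3 - <<'E'
from h import *
s=st();spout(s)
p=vision.read_camera('top')
cv2.imwrite('pics/t14.png',cv2.resize(p['pixels'][210:300,240:400,::-1],None,fx=5,fy=5,interpolation=cv2.INTER_CUBIC))
p=vision.read_camera('scene')
cv2.imwrite('pics/c14.png',cv2.resize(p['pixels'][130:330,220:440,::-1],None,fx=3.6,fy=3,interpolation=cv2.INTER_CUBIC))
E
```

```text
clock: 14.8
tcp_pos: [0.3784, -0.0007, 0.2517]
orientation: [0.001, 0.089, 0.996, -0.0]
wrist_force: [0.9, -0.4, -1.3]
finger_gap: 0.0139
clock: 15.3
tcp_pos: [0.414, 0.1363, 0.2091]
orientation: [-0.003, 0.086, 0.996, 0.0]
wrist_force: [-0.9, -0.9, -1.2]
finger_gap: 0.0136
{'clock': 15.3, 'joint_pos': [0.132, 0.058, -0.323, 1.195, 0.001, 0.305], 'tcp_pos': [0.414, 0.136, 0.209], 'orientation': [-0.003, 0.086, 0.996, 0.0], 'wrist_force': [-0.941, -0.917, -1.169], 'finger_gap': 0.014}
spout [0.5597 0.1109 0.1982] tilt 0.4 yaw 170.1
```

View pics/t14.png

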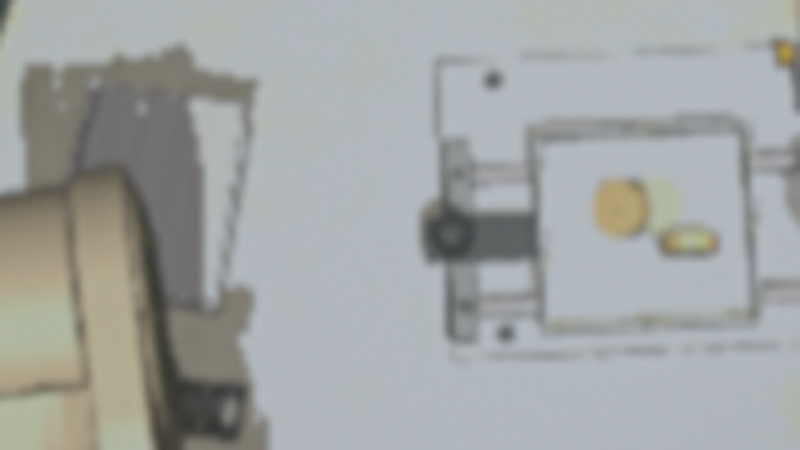

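View pics/c14.png

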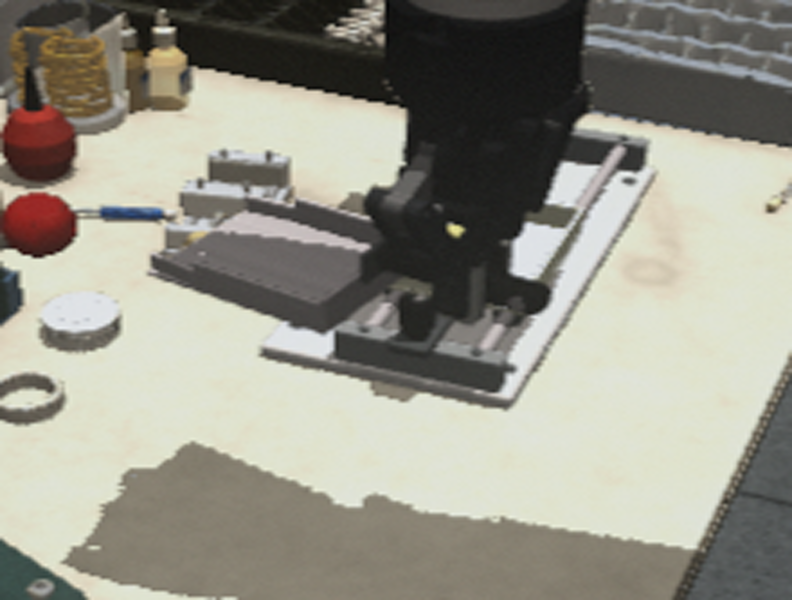

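All three discs are in the pan (top crop: tilted one at (622,208), one under it at (660,205), one on edge at (688,241)) and the scoop is empty. Setting the scoop down.

```bash
python3 -m inch '[[-0.3,0,2.5,0,0,0,0],[-0.3,0,4,0,0,0,0],[-0.3,0,4,0,0,0,0],[-0.2,0,4,0,0,0,0],[0,0,2.5,0,0,0,0]]'
python3 -m inch '[[0,0,1.0,0,0,0,0],[0,0,0.6,0,0,0,0],[0,0,0,0,0,0,0]]'
python3 - <<'E'
from h import *
s=st();spout(s)
E
```

```text
clock: 15.9
tcp_pos: [0.4239, 0.1311, 0.0387]
orientation: [-0.003, 0.089, 0.996, -0.0]
wrist_force: [0.2, 0.1, -1.9]
finger_gap: 0.0144
clock: 16.2
tcp_pos: [0.4255, 0.1323, 0.025]
orientation: [-0.001, 0.088, 0.996, 0.0]
wrist_force: [0.6, -0.2, -1.2]
finger_gap: 0.0142
{'clock': 16.2, 'joint_pos': [0.12, 0.247, -0.601, 0.726, 0.001, 0.296], 'tcp_pos': [0.426, 0.132, 0.025], 'orientation': [-0.001, 0.088, 0.996, 0.0], 'wrist_force': [0.576, -0.161, -1.21], 'finger_gap': 0.014}
spout [0.5712 0.1064 0.0146] tilt 0.2 yaw 169.9
```

```bash
python3 -m inch '[[0,0,0.6,0,0,0,0],[0,0,0.4,0,0,0,0],[0,0,0,0,0,0,0]]'
python3 -m inch '[[0,0,0.2,0,0,0,0],[0,0,0,0,0,0,0]]'
```

```text
clock: 16.5
tcp_pos: [0.4251, 0.1328, 0.0146]
orientation: [-0.001, 0.088, 0.996, 0.0]
wrist_force: [-0.3, -0.2, -0.9]
finger_gap: 0.0142
clock: 16.7
tcp_pos: [0.4252, 0.1329, 0.0132]
orientation: [-0.001, 0.087, 0.996, 0.0]
wrist_force: [-3.7, 0.5, 7.2]
finger_gap: 0.0138
```

```bash
python3 -m inch '[[0,0,0,0,0,0,6],[0,0,0,0,0,0,6],[0,0,0,0,0,0,6],[0,0,0,0,0,0,6],[0,0,-1.5,0,0,0,6]]' 40
python3 -m inch '[[0,0,-3,0,0,0,4.5],[0,0,-4,0,0,0,4.5],[0,0,-4,0,0,0,4.5],[0,0,-2,0,0,0,4.5],[0,0,0,0,0,0,4.5]]'
python3 look.py c15; python3 - <<'E'
from h import *
s=get_state(); T=[.504,-.0225,.14]; delta(T,Rtool(182.2),s)
E
python3 m2.py | egrep 'pan|knob|scoop|cam|ring'
```

```text
clock: 17.2
tcp_pos: [0.4233, 0.1325, 0.0262]
orientation: [-0.004, 0.088, 0.996, -0.0]
wrist_force: [0.2, 0.9, -0.3]
finger_gap: 0.0601
clock: 17.7
tcp_pos: [0.4277, 0.133, 0.1607]
orientation: [0.001, 0.088, 0.996, 0.001]
wrist_force: [0.6, -0.2, -0.7]
finger_gap: 0.0448
{'clock': 17.7, 'joint_pos': [0.121, 0.103, -0.397, 1.067, 0.001, 0.296], 'tcp_pos': [0.428, 0.133, 0.161], 'orientation': [0.001, 0.088, 0.996, 0.001], 'wrist_force': [0.617, -0.22, -0.718], 'finger_gap': 0.045}
spout [0.5735 0.1072 0.1511] tilt -0.2 yaw 170.0
shift cm [-10.34 -13.94   1.85] turn deg [ 6.000e-02 -1.000e-02 -1.225e+01]
scene pan all 412 ctr [ 507.2 -113.7] size [104.6 137. ] ang 2.3 z 0.0579
scene panrim 141 ctr [ 507.6 -123.9] size [104.5 116.7] ang 2.2 z 0.0673
scene knob 19 ctr [501.1 -14.3] size [6.6 3.9] ang 14.1 z 0.0731
scene knobtop 7 ctr [501.4 -14.1] size [6.2 3.6] ang 8.5 z 0.077
scene cam 245 ctr [ 490.4 -238.1] size [25.1 57.8] ang 10.5 z 0.144
scene ring 137 ctr [ 489.5 -238.7] size [23.4 57.3] ang 15.6 z 0.128
scene scoop 964 ctr [480.6 124.3] size [ 83.1 185.2] ang 80.8 z 0.0227
scene ring 192 ctr [710.2  88.8] size [59.1 45.4] ang 24.0 z 0.0109
top pan all 1758 ctr [ 507.9 -115.1] size [104.7 139.1] ang 2.0 z 0.0553
top panrim 366 ctr [ 508.3 -127.9] size [104.6 113. ] ang 2.3 z 0.07
top knob 27 ctr [503.7 -28.3] size [18.3 19.3] ang 89.5 z 0.0784
top knobtop 22 ctr [504.3 -28.1] size [18.  18.2] ang 89.3 z 0.081
top cam 905 ctr [ 539.  -242.2] size [ 66.3 120.5] ang 88.2 z 0.1573
top ring 272 ctr [ 510.4 -240.7] size [66.  63.9] ang 82.1 z 0.1275
top scoop 294 ctr [515.3 118.2] size [267.3 156.5] ang 1.5 z 0.01
top ring 117 ctr [703.1  86.2] size [67.6 52.4] ang 89.6 z 0.0123
```

View pics/c15.png

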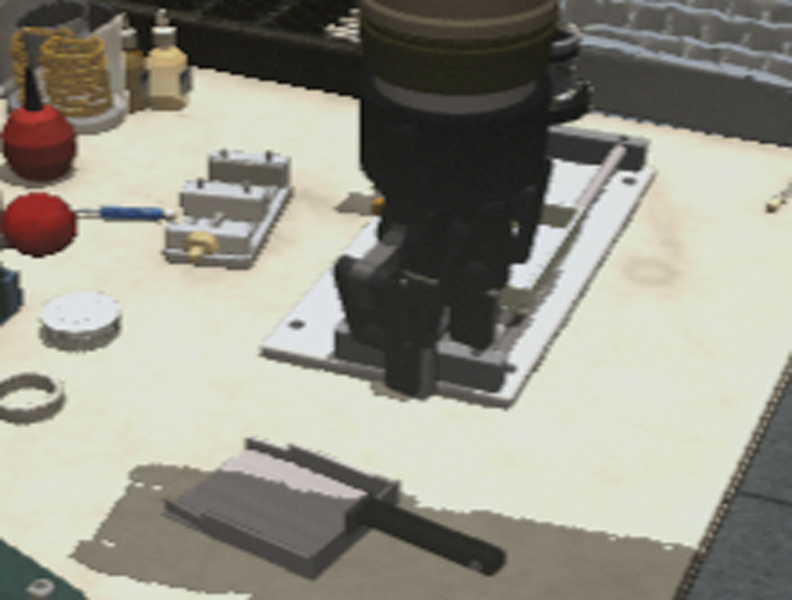

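The scoop lies flat and empty on the bench at crop (280,510). Moving over the knob.

```bash
python3 -m inch '[[-1.5,-2,0,0,0,0,4.5],[-2.5,-3.5,0,0,0,0,4.5],[-2.5,-3.5,0.5,0,0,0,4.5],[-2.5,-3.5,0.5,0,0,0,4.5],[-1.34,-1.6,0.5,0,0,0,4.5]]'
python3 -m inch '[[0,0,0,0,0,-4,4.5],[0,0,0,0,0,-5,4.5],[0,0,0,0,0,-3.2,4.5],[0,0,0,0,0,0,4.5]]'
python3 look.py c16 260 400 160 290; python3 - <<'E'
from h import *
s=get_state(); delta([.504,-.024,.053],Rtool(182.2),s)
E
```

```text
clock: 18.35
tcp_pos: [0.5028, -0.027, 0.14]
orientation: [-0.003, 0.089, 0.996, 0.0]
wrist_force: [-0.2, -0.4, 0.0]
finger_gap: 0.0452
clock: 18.75
tcp_pos: [0.5013, -0.0241, 0.1401]
orientation: [-0.004, -0.019, 1.0, 0.001]
wrist_force: [-0.1, 0.2, -0.2]
finger_gap: 0.0449
{'clock': 18.75, 'joint_pos': [-0.208, 0.227, -0.299, 1.052, -0.0, -0.246], 'tcp_pos': [0.501, -0.024, 0.14], 'orientation': [-0.004, -0.019, 1.0, 0.001], 'wrist_force': [-0.078, 0.206, -0.175], 'finger_gap': 0.045}
spout [ 0.6491 -0.0186  0.129 ] tilt 0.4 yaw -177.9
shift cm [-0.31 -0.02  8.74] turn deg [ 0.09 -0.37 -0.13]
```

View pics/c16.png

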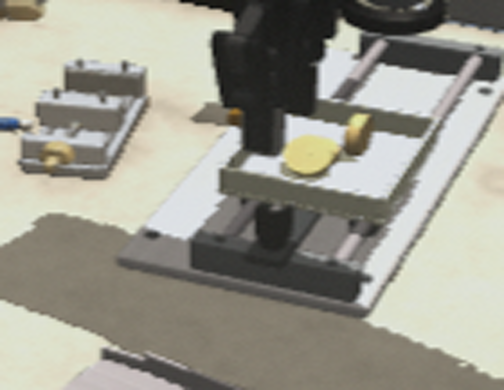

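Knob at crop (273,225) stands between the (projected) fingers. Descend to just above the rim height, then check.

```bash
python3 -m inch '[[-0.3,0,1.5,0,0,0,4.5],[0,0,2.5,0,0,0,4.5],[0,0,0.8,0,0,0,4.5],[0,0,0,0,0,0,4.5]]'
python3 - <<'E'
from h import *
s=st();w,x,y,z=s['orientation'];Rc=R.from_quat([x,y,z,w])
for nm in ('scene','top'):
    p=vision.read_camera(nm);C=cloud(p)[p['depth']>0];L=Rc.inv().apply(C-np.array(s['tcp_pos']))*1000
    m=(np.abs(L[:,0])<25)&(np.abs(L[:,1])<45)&(L[:,2]>-30)&(L[:,2]<35)
    Q=L[m]
    for z0 in range(-30,35,5):
        q=Q[(Q[:,2]>=z0)&(Q[:,2]<z0+5)]
        if len(q)>3: print(nm,z0,len(q),'y',np.round([q[:,1].min(),q[:,1].max()],1),'x',np.round([q[:,0].min(),q[:,0].max()],1), np.histogram(q[:,1],bins=np.arange(-45,46,10))[0])
p=vision.read_camera('scene')
cv2.imwrite('pics/c17.png',cv2.resize(p['pixels'][170:270,280:400,::-1],None,fx=6,fy=6,interpolation=cv2.INTER_CUBIC))
E
```

```text
clock: 19.2
tcp_pos: [0.5036, -0.0236, 0.0924]
orientation: [-0.004, -0.019, 1.0, 0.001]
wrist_force: [-1.4, 0.3, -0.1]
finger_gap: 0.0447
{'clock': 19.2, 'joint_pos': [-0.206, 0.272, -0.367, 0.94, -0.0, -0.243], 'tcp_pos': [0.504, -0.024, 0.092], 'orientation': [-0.004, -0.019, 1.0, 0.001], 'wrist_force': [-1.415, 0.251, -0.067], 'finger_gap': 0.045}
scene -30 41 y [-25.4  40.5] x [-10.2  11.3] [ 0  1 12  0  0  0  1 13 14]
scene -25 46 y [-26.7  39.6] x [-10.2  11.7] [ 0  2 17  0  0  0  1 10 16]
scene -20 37 y [-26.1  38.3] x [-9.7 11.7] [ 0  1 15  0  0  0  0 10 11]
scene -15 43 y [-26.1  39. ] x [-10.4  11.2] [ 0  1 17  0  0  0  1 12 12]
scene -10 29 y [-25.  37.] x [-9.6 11.7] [ 0  0 17  0  0  0  1  9  2]
scene -5 24 y [-23.4  32.6] x [-10.9  10.8] [ 0  0 11  0  0  0  0 13  0]
scene 10 12 y [-5.   8.4] x [2.8 9.5] [0 0 0 0 8 4 0 0 0]
scene 15 21 y [-2.4 11.8] x [-5.7 10.6] [ 0  0  0  0  5 16  0  0  0]
scene 20 26 y [-44.9  11.2] x [-9.6 23.4] [ 6  0  0  0  7 13  0  0  0]
scene 25 39 y [-45.   11.5] x [-12.6  23.2] [14  0  0  0  6 19  0  0  0]
scene 30 29 y [-45.   10.7] x [-11.6  23.3] [12  0  0  1  4 12  0  0  0]
```

View pics/c17.png

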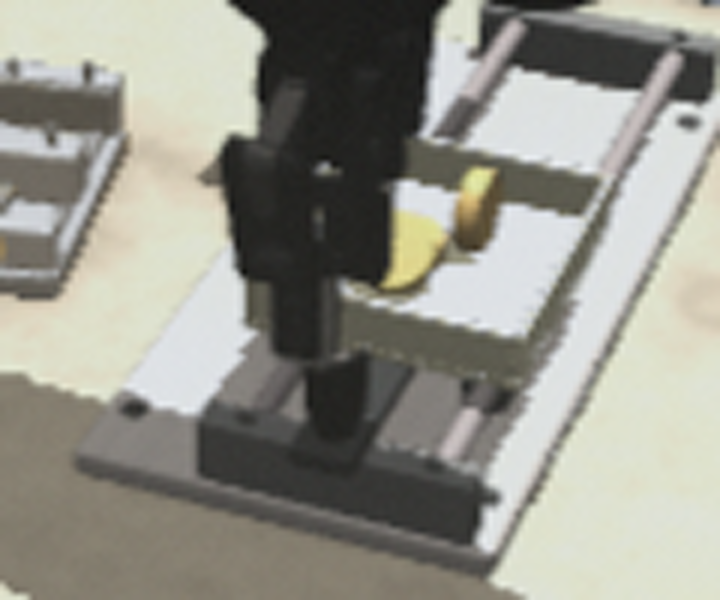

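The knob is centred between the fingers to within 1 mm. Descend and close.

```bash
python3 -m inch '[[0,0,1,0,0,0,4.5],[0,0,1.5,0,0,0,4.5],[0,0,1.0,0,0,0,4.5],[0,0,0.3,0,0,0,4.5],[0,0,0,0,0,0,4.5]]'
python3 -m inch '[[0,0,0,0,0,0,1.5],[0,0,0,0,0,0,1.5],[0,0,0,0,0,0,1.5],[0,0,0,0,0,0,1.5]]' 40
python3 - <<'E'
from h import *
st()
E
```

```text
clock: 19.85
tcp_pos: [0.5048, -0.024, 0.0556]
orientation: [-0.002, -0.019, 1.0, 0.0]
wrist_force: [0.0, -0.9, -0.6]
finger_gap: 0.045
clock: 20.25
tcp_pos: [0.5058, -0.0243, 0.0568]
orientation: [-0.001, -0.019, 1.0, 0.0]
wrist_force: [-1.3, -0.4, 4.4]
finger_gap: 0.0206
{'clock': 20.25, 'joint_pos': [-0.206, 0.308, -0.416, 0.849, -0.0, -0.244], 'tcp_pos': [0.506, -0.024, 0.057], 'orientation': [-0.001, -0.019, 1.0, 0.0], 'wrist_force': [-1.335, -0.411, 4.359], 'finger_gap': 0.021}
```

```bash
python3 -m inch '[[0,-0.5,0,0,0,0,1.5],[0,-1,0,0,0,0,1.5],[0,-1.3,0,0,0,0,1.5],[0,-1.3,0,0,0,0,1.5],[0,-1.3,0,0,0,0,1.5]]'
python3 -m inch '[[0,-1.3,0,0,0,0,1.5],[0,-1.2,0,0,0,0,1.5],[0,-0.8,0,0,0,0,1.5],[0,-0.5,0,0,0,0,1.5],[0,0,0,0,0,0,1.5]]'
python3 - <<'E'
from h import *
s=st();spout(s)
E
python3 look.py c18 260 400 120 250;  python3 m2.py | egrep 'pan|knob |cam|top ring'
```

```text
clock: 20.75
tcp_pos: [0.5077, -0.0784, 0.0568]
orientation: [-0.001, -0.019, 1.0, 0.001]
wrist_force: [-0.8, 1.6, 6.9]
finger_gap: 0.0201
clock: 21.25
tcp_pos: [0.5091, -0.1173, 0.0568]
orientation: [-0.001, -0.018, 1.0, -0.0]
wrist_force: [-1.8, -1.7, 6.0]
finger_gap: 0.0204
{'clock': 21.25, 'joint_pos': [-0.379, 0.336, -0.376, 0.861, -0.001, -0.416], 'tcp_pos': [0.509, -0.117, 0.057], 'orientation': [-0.001, -0.018, 1.0, -0.0], 'wrist_force': [-1.847, -1.669, 5.981], 'finger_gap': 0.02}
spout [ 0.657  -0.1119  0.0464] tilt 0.1 yaw -177.9
{'clock': 21.25, 'joint_pos': [-0.379, 0.336, -0.376, 0.861, -0.001, -0.416], 'tcp_pos': [0.509, -0.117, 0.057], 'orientation': [-0.001, -0.018, 1.0, -0.0], 'wrist_force': [-1.847, -1.669, 5.981], 'finger_gap': 0.02}
spout [ 0.657  -0.1119  0.0464] tilt 0.1 yaw -177.9
scene pan all 529 ctr [ 495.2 -155.5] size [111.   92.6] ang 39.5 z 0.0593
scene panrim 217 ctr [ 496.2 -155.3] size [111.2  91. ] ang 41.1 z 0.069
scene knob 0
scene cam 399 ctr [ 536.1 -222.3] size [122.4  60.1] ang 20.2 z 0.1453
top pan all 0
top panrim 0
top knob 0
top cam 765 ctr [ 539.3 -248.5] size [ 60.8 122.5] ang 80.8 z 0.1586
top ring 211 ctr [ 510.1 -245.8] size [57.5 65.1] ang 68.4 z 0.127
top ring 115 ctr [703.7  85. ] size [54.9 67.5] ang 2.6 z 0.0126
```

View pics/c18.png

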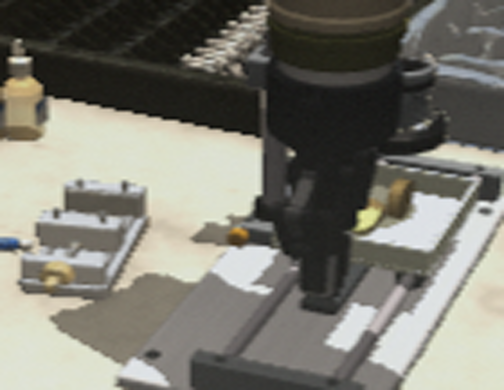

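Carriage is moving with the hand, discs still in the pan. Now fine steps, watching the force along y.

```bash
cat > f.py <<'E'
from h import *
F=[];Y=[]
for i in range(2):
    vision.read_camera('top'); s=get_state(); F.append(s['wrist_force'][1]);Y.append(s['tcp_pos'][1])
print('y %.4f Fy %.2f'%(np.mean(Y),np.mean(F)), np.round(s['clock'],2))
E
python3 -m inch '[[0,-0.25,0,0,0,0,1.5],[0,0,0,0,0,0,1.5]]'|egrep 'tcp|wrist'; python3 f.py
python3 -m inch '[[0,-0.25,0,0,0,0,1.5],[0,0,0,0,0,0,1.5]]'|egrep 'tcp|wrist'; python3 f.py
python3 -m inch '[[0,-0.25,0,0,0,0,1.5],[0,0,0,0,0,0,1.5]]'|egrep 'tcp|wrist'; python3 f.py
```

```text
tcp_pos: [0.5092, -0.1191, 0.0568]
wrist_force: [-1.5, -0.8, 6.0]
y -0.1191 Fy 0.02 21.7
tcp_pos: [0.5093, -0.1215, 0.0568]
wrist_force: [-2.2, -1.0, 5.6]
y -0.1215 Fy -0.06 22.0
tcp_pos: [0.5094, -0.124, 0.0568]
wrist_force: [-1.2, -0.2, 7.0]
y -0.1240 Fy 0.42 22.3
```

```bash

python3 -m inch '[[0,-0.2,0,0,0,0,1.5],[0,0,0,0,0,0,1.5]]'|egrep 'wrist'; python3 f.py
python3 -m inch '[[0,-0.2,0,0,0,0,1.5],[0,0,0,0,0,0,1.5]]'|egrep 'wrist'; python3 f.py
python3 -m inch '[[0,-0.2,0,0,0,0,1.5],[0,0,0,0,0,0,1.5]]'|egrep 'wrist'; python3 f.py
```

```text
wrist_force: [-1.2, 0.5, 6.2]
y -0.1259 Fy -0.26 22.6
wrist_force: [-2.1, 2.7, 7.8]
y -0.1272 Fy 2.45 22.9
wrist_force: [-1.2, 4.4, 8.0]
y -0.1287 Fy 3.42 23.2
```

```bash

python3 -m inch '[[0,-0.2,0,0,0,0,1.5],[0,0,0,0,0,0,1.5]]'|egrep 'wrist'; python3 f.py
python3 -m inch '[[0,-0.2,0,0,0,0,1.5],[0,0,0,0,0,0,1.5]]'|egrep 'wrist'; python3 f.py
python3 -m inch '[[0,-0.2,0,0,0,0,1.5],[0,0,0,0,0,0,1.5]]'|egrep 'wrist'; python3 f.py
```

```text
wrist_force: [-1.0, 2.1, 6.3]
y -0.1313 Fy 1.73 23.5
wrist_force: [-2.2, -0.4, 5.1]
y -0.1341 Fy -1.60 23.8
wrist_force: [-1.5, -3.7, 4.9]
y -0.1370 Fy -4.28 24.1
```

```bash

python3 -m inch '[[0,-0.1,0,0,0,0,1.5],[0,0,0,0,0,0,1.5]]'|egrep 'wrist'; python3 f.py
python3 -m inch '[[0,-0.1,0,0,0,0,1.5],[0,0,0,0,0,0,1.5]]'|egrep 'wrist'; python3 f.py
python3 -m inch '[[0,-0.1,0,0,0,0,1.5],[0,0,0,0,0,0,1.5]]'|egrep 'wrist'; python3 f.py
```

```text
wrist_force: [-2.1, -4.4, 5.2]
y -0.1381 Fy -4.68 24.4
wrist_force: [-1.0, -3.3, 4.5]
y -0.1391 Fy -3.90 24.7
wrist_force: [-1.4, -1.9, 6.2]
y -0.1396 Fy -1.94 25.0
```

```bash

python3 -m inch '[[0,-0.1,0,0,0,0,1.5],[0,0,0,0,0,0,1.5]]'|egrep 'wrist'; python3 f.py
python3 -m inch '[[0,-0.1,0,0,0,0,1.5],[0,0,0,0,0,0,1.5]]'|egrep 'wrist'; python3 f.py
```

```text
wrist_force: [-2.6, 0.5, 6.6]
y -0.1398 Fy 0.42 25.3
wrist_force: [-1.4, 2.5, 8.2]
y -0.1401 Fy 3.04 25.6
```

It crossed zero and stiffened at y≈-0.1398, which is the notch. Ease back 1 mm and verify.

```bash

python3 -m inch '[[0,0.1,0,0,0,0,1.5],[0,0,0,0,0,0,1.5],[0,0,0,0,0,0,1.5]]'; python3 f.py; python3 - <<'E'
from h import *
p=vision.read_camera('scene'); C=cloud(p)
cv2.imwrite('pics/c19.png',cv2.resize(p['pixels'][110:250,260:420,::-1],None,fx=5,fy=4.2,interpolation=cv2.INTER_CUBIC))
pt=vision.read_camera('top')
cv2.imwrite('pics/t19.png',cv2.resize(pt['pixels'][190:330,240:460,::-1],None,fx=3.5,fy=3.5,interpolation=cv2.INTER_CUBIC))
for q,n in((p,'scene'),(pt,'top')):
  for nm in ('pan','camera_head','disc_1','scoop','loupe','tweezers','parts_tin','case_ring','marker'):
    for r in tip_of(q,nm)[:3]: print(n,nm,round(r['confidence'],2),np.round(r['location'],1),np.round(px2w(q,*r['location']),4))
m=silhouettes(p,'camera_head')
for r in m[:1]:
    Q=C[r['mask']&(p['depth']>0)];Q=Q[(Q[:,2]>.118)&(Q[:,2]<.14)];print('ring',np.round([Q.min(0),Q.max(0)],4))
E
```

```text
clock: 25.9
tcp_pos: [0.5099, -0.1397, 0.0568]
orientation: [-0.001, -0.019, 1.0, 0.0]
wrist_force: [-2.1, 0.6, 6.0]
finger_gap: 0.0202
y -0.1398 Fy 0.57 26.0
scene pan 0.92 [367. 192.] [ 0.5088 -0.2254  0.0499]
scene pan 0.61 [338.  311.6] [0.4301 0.1403 0.028 ]
scene camera_head 0.68 [368.9 190.6] [ 0.5069 -0.2334  0.0497]
scene disc_1 0.61 [376.7 181.5] [ 0.4999 -0.2679  0.0576]
scene disc_1 0.44 [358.5 186.9] [ 0.4937 -0.1182  0.1272]
scene disc_1 0.31 [274.4 286. ] [ 0.5827  0.1011 -0.0023]
scene scoop 0.79 [296.1 297. ] [0.5273 0.115  0.0021]
scene loupe 0.56 [298.5 299.9] [0.5196 0.1201 0.0021]
scene tweezers 0.88 [338.2 404.5] [ 0.3655  0.2927 -0.0052]
scene parts_tin 0.94 [242.8 240.5] [0.7038 0.0202 0.0167]
scene case_ring 0.62 [225.7 263.5] [7.075e-01 8.530e-02 4.000e-04]
scene case_ring 0.59 [243.8 242.4] [0.7018 0.0202 0.012 ]
scene case_ring 0.22 [376.3 183. ] [ 0.4974 -0.2574  0.0597]
scene marker 0.65 [201.4 287.8] [0.6728 0.2074 0.0495]
scene marker 0.52 [377.7 180.9] [ 0.5029 -0.286   0.0487]
scene marker 0.51 [336.1 404.3] [ 3.674e-01  2.968e-01 -3.000e-04]
top pan 0.71 [409.4 251.6] [ 0.4625 -0.1534  0.5645]
top camera_head 0.56 [408.9 258. ] [ 0.4516 -0.1528  0.5602]
top scoop 0.93 [276.8 251.7] [ 0.5273  0.1134 -0.0039]
top loupe 0.56 [220.  294.3] [0.4139 0.2607 0.0217]
top tweezers 0.57 [210.5 317.2] [ 0.3549  0.2889 -0.0042]
top parts_tin 0.73 [320.  178.8] [ 0.7196 -0.0044  0.0265]
top case_ring 0.48 [288.9 187.8] [ 0.7027  0.0803 -0.0059]
top marker 0.45 [261.7 182.6] [0.7159 0.1538 0.0026]
top marker 0.37 [407.4 255.1] [ 0.4561 -0.1492  0.5672]
ring [[ 0.4785 -0.2626  0.1181]
 [ 0.6006 -0.2036  0.1397]]
```

View pics/c19.png

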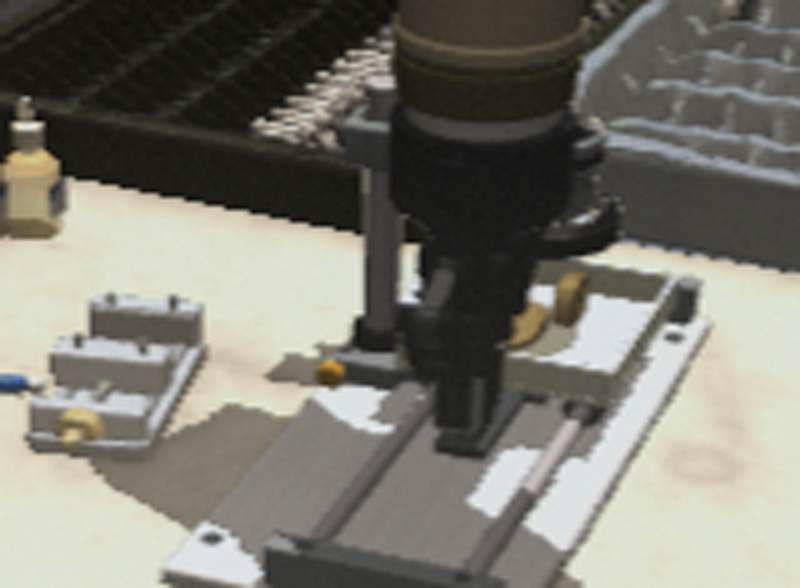

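View pics/t19.png

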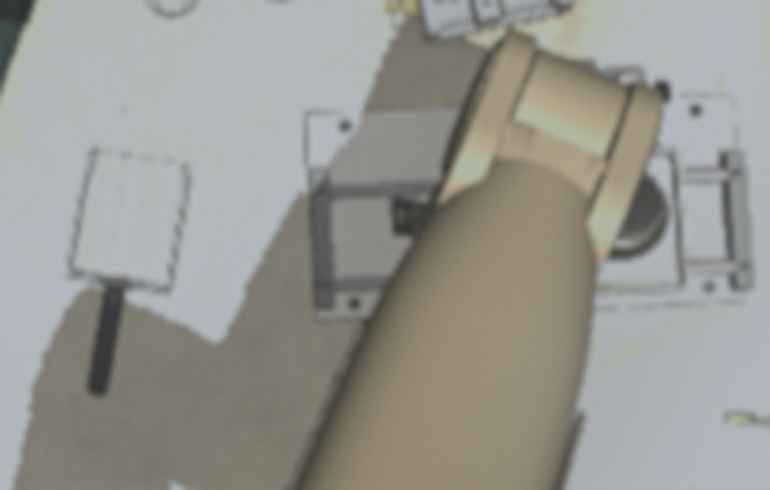

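```bash
python3 -m inch '[[0,0,0,0,0,0,1.5],[0,0,0,0,0,0,1.5],[0,0,0,0,0,0,1.5],[0,0,0,0,0,0,1.5]]'; python3 -c "
from workcell import workorder
print(workorder.hand_in())"
```

```text
clock: 27.45
tcp_pos: [0.5099, -0.1397, 0.0568]
orientation: [-0.001, -0.019, 1.0, 0.0]
wrist_force: [-1.6, 0.4, 5.8]
finger_gap: 0.02
the job is handed in; nothing more can be done
None
```

I tipped the three discs into the pan from a spout height of about 83 mm, set the empty scoop flat on the bench and let it go. I then gripped the knob and slid the carriage over the ridge into the notch, and handed in at about 27.5 s with the knob still held.

**Discs:** The top view taken just after pouring showed all three in the pan: one flat, one leaning on it, and one standing on edge. In the last scene view the hand hides part of the pan, so I could only see two of them there.

**Notch:** The force along the rail peaked at the crest at about y = -0.1325. It then pulled inward by up to 4.7 N, and crossed zero at knob y = -0.1398. That puts the pan at about y = -0.240. The two cameras disagree on the lens, giving about -0.236 to -0.238 (scene) and -0.2405 (top). I relied on the force reading, because 6.5 mm past the crest is -0.139, which fits.

**Final state:** The slide was at rest, with the grip set to 40 N and about 0.5 N along the rail. The scoop lies flat and untouched. The loupe, tweezers, tin, case ring and marker were detected near their starting places, within the spread of the cameras. The hand-in gave no verdict.

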